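Rack the bath slab, board and plate on edge

TASK

Stand the terracotta scrubbing slab, the wooden soap board and the steel soap plate on edge in the wooden drying rack, each in the slot made for its thickness (thickest in the widest slot, thinnest in the narrowest), about centred along the slot and set fully down on its floor. The board is in the wrong slot at the start; lower each one gently, and leave the lota, mug and soap dish where they stand.

Things in the scene. Friction and masses are not known exactly. Their poses are not given: they have to be found in the camera images.
- slab: Terracotta foot-scrubbing slab, 90 wide x 24 thick x 120 mm high, about 0.5 kg, the thickest of the three flat things. Starts leaning about 25 degrees back from vertical against the stool's leg board. Body frame: x = width, y = thickness, z = height (up when standing); origin in the middle of the lower edge of its -y face. 
- slab_mid (a point): Centre of the slab (axes as the slab).
- plate: Flat steel soap plate, 100 wide x 8 thick x 120 mm high, about 0.3 kg, the thinnest. Starts leaning beside the slab, likewise. Body frame: x = width, y = thickness, z = height (up when standing); origin in the middle of the lower edge of its -y face. 
- plate_mid (a point): Centre of the plate (axes as the plate).
- board: Pale wooden soap board, 95 wide x 14 thick x 120 mm high, about 0.13 kg. Starts standing loosely in the widest slot, which is not its own. Body frame: x = width, y = thickness, z = height (up when standing); origin in the middle of the lower edge of its -y face. 
- board_mid (a point): Centre of the board (axes as the board).
- block_wide: Wooden block with the widest slot (30 mm). 120 (x, along the slot) x 56 (y) x 52 mm high, fixed on the rack; origin under its centre. Slot open at top and ends, 38 mm deep, floor 24 mm and block top 62 mm above the ground. The three blocks stand side by side, 58 mm between slot centres, in any order.
- block_wide_slot (a point): Centre of that slot's floor; x along the slot, y across, z up.
- block_mid: Wooden block with the middle slot (20 mm). 120 (x, along the slot) x 56 (y) x 52 mm high, fixed on the rack; origin under its centre. Slot open at top and ends, 38 mm deep, floor 24 mm and block top 62 mm above the ground.
- block_mid_slot (a point): Centre of that slot's floor; x along the slot, y across, z up.
- block_narrow: Wooden block with the narrowest slot (14 mm). 120 (x, along the slot) x 56 (y) x 52 mm high, fixed on the rack; origin under its centre. Slot open at top and ends, 38 mm deep, floor 24 mm and block top 62 mm above the ground.
- block_narrow_slot (a point): Centre of that slot's floor; x along the slot, y across, z up.
- stool: Upturned red patla stool, fixed: seat 240 (x) x 200 (y) x 18 mm, two 16 mm leg boards along x at y = -92 and +92 mm, tops 74 mm above the ground. Slab and plate stand on the seat side by side (x about -56 and +56 mm, either way round), leaning on the inner top edge of the -y leg board. Origin under its centre.
- lota: Steel lota (pot), 94 mm across, 102 mm high, origin under its centre. Bystander.
- mug: Purple plastic mug, 72 mm across, 90 mm high, handle at its +y, origin under its centre. Bystander.
- dish: Round steel soap dish, 100 mm across, 22 mm high, origin under its centre. Bystander.
Things that resemble listed ones, but are neither listed nor needed, are in the scene too. Several things have the shape of the slab; the one meant has the colours described above.

How it is judged:
By the outcome, as a careful person would: the job done as asked, in the order asked, and still so for the second after the job is handed in, with the robot touching nothing.
It also fails if it takes over 72 s, if anything falls off the work surface, if the arm or the gripper's body presses on something with over 40 N, if the wrist force passes 120 N, or if a joint passes its speed limit or range.

ROBOT

A 7-joint arm with a two-finger parallel gripper is mounted at the origin on the work surface. World frame = base frame: x ahead of the robot, y to its left, z up, the work surface at z = 0. Lengths are in m, angles in rad, forces in N, time in s.
With the tool pointing down it reaches from about 0.35 to 0.9 m from the base axis. Payload 8.1 kg.
Tool frame: the origin (TCP) lies on the centre line of the jaws, within the pads' length; the fingertips stand 8 mm ahead of it and the grasp point (between the pads) lies 11 mm behind it; y points along the fingers, x is the direction in which the jaws open and shut, and the axes are right-handed (so a half turn about y gives the same grasp; the last joint's range is limited). The gripper opens to 85 mm and grips with 20 to 120 N. Pads are 22 mm wide; open, the fingers measure 114 mm over their backs; the gripper's body (76 mm by 85 mm) begins 54 mm behind the grasp point. The pads swing forward as they close: fully open they stand 13 mm farther back than shut.
Start: joints at [1.09, 0.434, 0.025, 1.573, -0.012, 1.134, -0.075], TCP at [0.231, -0.581, 0.2] pointing down, gripper open.
Joint ranges: [-2.62, 2.62], [-0.44, 2.09], [-1.27, 1.32], [0.08, 2.57], [-1.32, 4.46], [0.12, 2], [-2.74, 2.74]. Speed limits (rad/s): [2.22, 2.22, 3.01, 3.01, 3.14, 3.14, 3.14].

INTERFACE

Orientations are given as a rotation vector (axis times angle).
In Python, from bench import manip gives the robot as it stands.
- The arm moves only by the shell command python3 -m jog 'ROWS' [FORCE]. ROWS is JSON, a list of rows, each a list of 3 entries, a list of its own where there are three numbers: the shift along the world's x, y, z in m, then the turn about the world's z in rad, then the finger opening in m, from 0 to 0.0854. A call has 1 to 10 rows; each row shifts and turns the commanded pose from where the row before left it; what a row does not reach is not made up. A row lasts 1/10 s, in which the tool goes at most 50 mm and 8.59 degrees, less where a joint would pass 70% of its speed; a pose out of reach is approached as far as the arm can. A call with a gripper value outside its range is refused whole. The fingers move at their own pace and stop on an object; FORCE is the grip in N (left out, the last holds). Time passes only in rows, so rows that do not move let the fingers close. It gives the time, the measured TCP pose, the force and the opening at its end, in the units of the state.
- manip.state(): the state, without advancing time (a new reading comes with each control period).
- manip.snapshot(name): name is "scene" or "top" or "wrist"; returns the picture (400x640x3 uint8, red, green, blue); there is no depth.
- manip.get_calibration(name): a dict with "fov_y" (degrees; the focal length in pixels is half the picture's height over the tangent of half this angle, whatever the lens; pixels are square), "cx", "cy" (the principal point, pixels), "extrinsics" (4x4, takes a point from camera to world coordinates). Camera axes: x right, y up, looking along -z (the intrinsics and any distortion apply to the point x, -y, -z); pixel columns grow to the right and rows downward; lengths in m; the calibration is good to about 2 mm. A picture is of the moment at which its call begins: read the wrist's pose just before it. get_calibration takes no time and is no camera call; for the wrist camera it gives the pose at the moment of the call.
- manip.hand_in(): hands the job in, once; it reports no verdict.
The state is a dict: "clock": time; "qpos": joint angles; "joint_velocities": joint speeds; "tau": joint torques, N m; "tcp_pos": TCP position; "tool_rot": TCP orientation; "ft_force": force on the tool from outside, world axes, zero at the start; "torque": the same for the moment, N m; "width": finger opening in m.
Only numpy, scipy, OpenCV 4.12 (cv2) and the standard library are available. Lean on these libraries where they do the work, as an engineer would, in place of code of your own. Each camera call takes 0.05 s, during which the arm holds its last target. There are 200 camera calls.

## Working session

There is one attempt and no reset: what is moved stays moved. The work goes in short steps, Python scripts to look and compute and a shell command to move; the robot and the scene stay as the last step left them, time stands still between calls to the robot, and variables do not carry over. Pictures are saved under pics/ and viewed, about 8 in all and at most 12, crops included, and the job is handed in when it is done.

```bash
mkdir -p pics; ls; python3 - <<'E'
from bench import manip
import cv2,numpy as np
for n in ["scene","top","wrist"]:
    c=manip.get_calibration(n); im=manip.snapshot(n); cv2.imwrite(f"pics/{n}0.png",im[:,:,::-1])
    print(n,{k:(np.round(v,4).tolist() if not isinstance(v,str) else v) for k,v in c.items()})
print(manip.state())
E
```

```text
pics
scene {'fov_y': 47.1752, 'cx': 315.0893, 'cy': 205.2316, 'extrinsics': [[-0.2721, -0.6393, 0.7192, 1.5173], [0.9622, -0.1883, 0.1967, 0.3572], [0.0097, 0.7455, 0.6664, 0.9686], [0.0, 0.0, 0.0, 1.0]]}
top {'fov_y': 50.8639, 'cx': 321.0114, 'cy': 211.1316, 'extrinsics': [[-0.0005, 0.992, -0.126, 0.426], [-1.0, -0.0, 0.0039, 0.0903], [0.0038, 0.126, 0.992, 1.4911], [0.0, 0.0, 0.0, 1.0]]}
wrist {'fov_y': 58.9069, 'cx': 316.3759, 'cy': 193.9162, 'extrinsics': [[0.3684, 0.8948, 0.2523, 0.2953], [-0.9297, 0.3546, 0.0999, -0.5565], [-0.0001, -0.2714, 0.9625, 0.3732], [0.0, 0.0, 0.0, 1.0]]}
{'clock': 0.15, 'qpos': array([ 1.09043392,  0.43502967,  0.02498744,  1.57388054, -0.01157239,
        1.13396461, -0.07507944]), 'joint_velocities': array([ 0.00107124, -0.00051381, -0.00227339, -0.00303916,  0.00146981,
        0.00135785,  0.00032162]), 'tau': array([ 1.78784609e-03, -6.70881701e+01,  1.02592595e+00, -3.16448379e+01,
        1.56446703e-02,  9.00785148e-03,  9.17280886e-05]), 'tcp_pos': array([ 0.23031619, -0.58058422,  0.19973   ]), 'tool_rot': array([-1.36400745,  0.92738432, -0.92571767]), 'ft_force': array([ 0.15935343, -0.53580956,  0.20001125]), 'torque': array([ 0.00925449,  0.00124834, -0.00208268]), 'width': 0.08521041945437396}
```

View pics/top0.png

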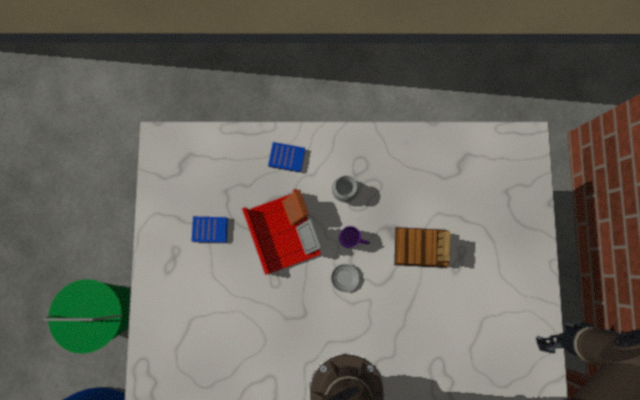

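View pics/scene0.png

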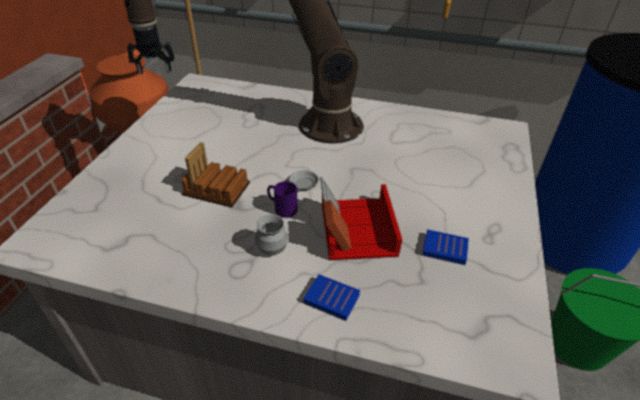

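```bash
python3 - <<'E'
from bench import manip
from scipy.spatial.transform import Rotation as R
import numpy as np
s=manip.state();print(R.from_rotvec(s['tool_rot']).as_matrix().round(3))
E
```

```text
[[ 0.369 -0.001  0.93 ]
 [-0.93   0.001  0.369]
 [-0.001 -1.    -0.   ]]
```

```bash
cat > h.py <<'E'
from bench import manip
import cv2,numpy as np
def cal(n):
    c=manip.get_calibration(n); f=200/np.tan(np.radians(c['fov_y']/2)); return f,c['cx'],c['cy'],np.array(c['extrinsics'])
def pt(C,u,v,z):
    f,cx,cy,E=C; d=E[:3,:3]@np.array([(u-cx)/f,-(v-cy)/f,-1]); o=E[:3,3]
    return o+d*(z-o[2])/d[2]
def px(C,p):
    f,cx,cy,E=C; q=E[:3,:3].T@(np.array(p)-E[:3,3]); return cx+f*q[0]/-q[2], cy-f*q[1]/-q[2]
def grab(n,name,crop=None,k=1):
    C=cal(n); im=manip.snapshot(n)[:,:,::-1]; np.savez('pics/'+name+'.npz',f=C[0],cx=C[1],cy=C[2],E=C[3])
    cv2.imwrite('pics/'+name+'.png',im); return C,im
def load(name):
    d=np.load('pics/'+name+'.npz'); return (float(d['f']),float(d['cx']),float(d['cy']),d['E']),cv2.imread('pics/'+name+'.png')
E
python3 - <<'E'
from h import *
C=cal('top')
for n,u,v,z in [('rackL',396,247,.062),('rackR',449,247,.062),('board',441,247,.1),('slabtop',300,205,.13),('plate',309,237,.13),('stool',282,235,.02),('lota',346,188,.1),('mug',350,238,.09),('dish',347,277,.02),('legR b',266,272,.074),('legR t',299,193,.074)]:
    print(n,pt(C,u,v,z).round(3))
im=cv2.imread('pics/top0.png')[180:290,230:470]
cv2.imwrite('pics/c1.png',cv2.resize(im,None,fx=3.3,fy=3.3,interpolation=cv2.INTER_CUBIC))
E
```

```text
rackL [ 0.485 -0.17   0.062]
rackR [ 0.485 -0.349  0.062]
board [ 0.483 -0.311  0.1  ]
slabtop [0.619 0.154 0.13 ]
plate [0.514 0.124 0.13 ]
stool [0.529 0.221 0.02 ]
lota [0.681 0.001 0.1  ]
mug [ 0.514 -0.012  0.09 ]
dish [ 0.383 -0.005  0.02 ]
legR b [0.401 0.268 0.074]
legR t [0.668 0.16  0.074]
```

View pics/c1.png

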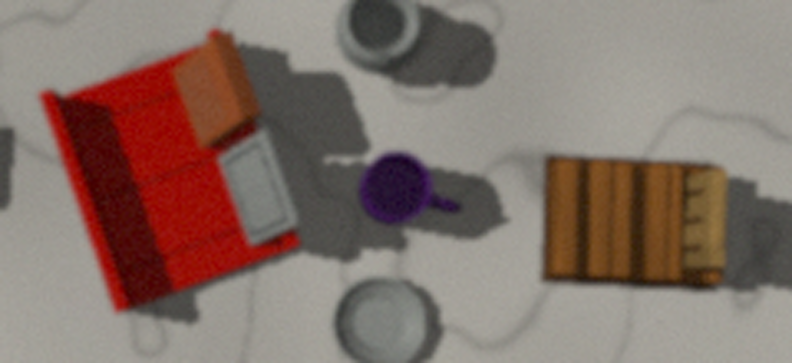

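```bash
python3 -m jog '[[[0.022,0.032,0.015],-0.0377,0.085],[[0.022,0.032,0.015],-0.0377,0.085],[[0.022,0.032,0.015],-0.0377,0.085],[[0.022,0.032,0.01],-0.0377,0.085],[[0.022,0.032,0.01],-0.0377,0.085],[[0.022,0.032,0.01],-0.0377,0.085],[[0.022,0.032,0.01],-0.0377,0.085],[[0.022,0.032,0.01],-0.0377,0.085],[[0.022,0.032,0.01],-0.0377,0.085],[[0,0,0],-0.0377,0.085]]' 60
python3 -m jog '[[[0,0,0],0,0.085],[[0,0,0],0,0.085]]'
python3 - <<'E'
from h import *
C,im=grab('wrist','w1'); print(manip.state()['clock'])
E
```

```text
clock: 1.15
tcp_pos: [0.4325, -0.2875, 0.3066]
tool_rot: [-1.21, 1.202, -1.204]
ft_force: [-0.6, -0.0, 0.1]
width: 0.0851
clock: 1.35
tcp_pos: [0.4278, -0.2936, 0.305]
tool_rot: [-1.21, 1.209, -1.208]
ft_force: [-0.8, 1.0, 0.7]
width: 0.0849
1.4
```

View pics/w1.png

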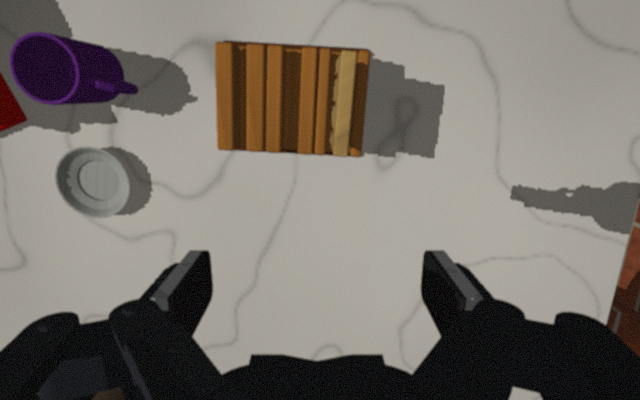

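```bash
python3 - <<'E'
from h import *
C,im=load('w1')
for v in (75,100,125):
    print(v,[ (u,int(im[v-4:v+5,u].mean(0)[2])) for u in range(210,376,1)][::1] if v==100 else '')
cv2.imwrite('pics/c2.png',cv2.resize(im[30:170,200:390],None,fx=4.2,fy=4.2,interpolation=cv2.INTER_CUBIC))
E
```

```text
75 
100 [(210, 168), (211, 168), (212, 167), (213, 168), (214, 167), (215, 164), (216, 153), (217, 140), (218, 131), (219, 128), (220, 126), (221, 127), (222, 126), (223, 126), (224, 127), (225, 128), (226, 128), (227, 129), (228, 129), (229, 131), (230, 125), (231, 107), (232, 86), (233, 65), (234, 59), (235, 57), (236, 56), (237, 56), (238, 55), (239, 59), (240, 64), (241, 67), (242, 69), (243, 64), (244, 63), (245, 74), (246, 108), (247, 137), (248, 139), (249, 129), (250, 128), (251, 128), (252, 126), (253, 126), (254, 127), (255, 127), (256, 129), (257, 130), (258, 129), (259, 130), (260, 130), (261, 124), (262, 103), (263, 80), (264, 62), (265, 68), (266, 103), (267, 132), (268, 139), (269, 133), (270, 132), (271, 134), (272, 133), (273, 133), (274, 133), (275, 134), (276, 137), (277, 139), (278, 138), (279, 125), (280, 104), (281, 79), (282, 62), (283, 58), (284, 59), (285, 66), (286, 70), (287, 71), (288, 69), (289, 69), (290, 66), (291, 63), (292, 65), (293, 65), (294, 69), (295, 68), (296, 70), (297, 69), (298, 76), (299, 98), (300, 127), (301, 138), (302, 136), (303, 133), (304, 133), (305, 134), (306, 133), (307, 132), (308, 134), (309, 136), (310, 138), (311, 139), (312, 135), (313, 115), (314, 85), (315, 61), (316, 68), (317, 110), (318, 139), (319, 142), (320, 138), (321, 135), (322, 131), (323, 131), (324, 129), (325, 123), (326, 108), (327, 86), (328, 68), (329, 65), (330, 67), (331, 65), (332, 70), (333, 89), (334, 107), (335, 121), (336, 133), (337, 145), (338, 156), (339, 157), (340, 152), (341, 150), (342, 149), (343, 148), (344, 149), (345, 147), (346, 147), (347, 146), (348, 145), (349, 145), (350, 140), (351, 123), (352, 89), (353, 61), (354, 56), (355, 58), (356, 66), (357, 67), (358, 68), (359, 68), (360, 68), (361, 71), (362, 68), (363, 70), (364, 68), (365, 72), (366, 82), (367, 88), (368, 91), (369, 90), (370, 91), (371, 90), (372, 90), (373, 91), (374, 90), (375, 91)]
125
```

View pics/c2.png

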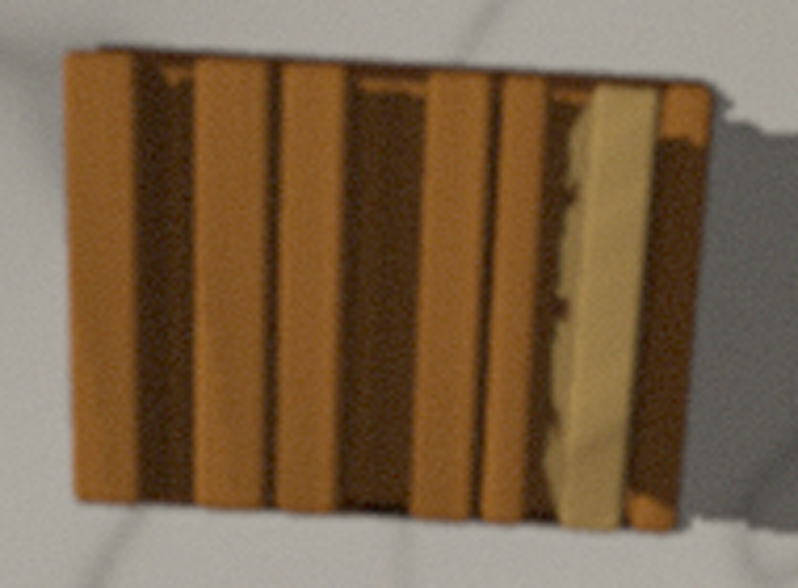

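```bash
python3 - <<'E'
from h import *
C,im=load('w1')
q=lambda a,b,z:pt(C,200+a/4.2-.38,30+b/4.2-.38,z)
for n,a,b,z in [('LT',66,52,.062),('LB',78,500,.062),('RT',712,85,.062),('RB',680,528,.062),
 ('nLt',134,60,.062),('nRt',196,62,.062),('nLb',139,500,.062),('nRb',194,502,.062),('mLt',347,70,.062),('mRt',429,74,.062),('mLb',336,508,.062),('mRb',411,514,.062),
 ('wLt',545,80,.062),('wLb',526,520,.062),('wRt',662,84,.062),('wRb',628,525,.062),
 ('bLt',597,85,.144),('bRt',657,87,.144),('bLb',563,524,.144),('bRb',617,528,.144)]: print(n,q(a,b,z).round(4)[:2])
# independent: top camera
T,t=load('w1'); C=cal('top')
for a,b in [(546,157),(545,280),(724,166),(718,286)]: print(pt(C,230+a/3.3-.35,180+b/3.3-.35,.062).round(4))
E
```

```text
LT [ 0.5521 -0.185 ]
LB [ 0.4356 -0.1794]
RT [ 0.5442 -0.353 ]
RB [ 0.4277 -0.3487]
nLt [ 0.5502 -0.2025]
nRt [ 0.5497 -0.2186]
nLb [ 0.4356 -0.1965]
nRb [ 0.435  -0.2119]
mLt [ 0.5478 -0.2578]
mRt [ 0.5469 -0.2791]
mLb [ 0.4333 -0.2517]
mRb [ 0.4316 -0.2728]
wLt [ 0.5454 -0.3094]
wLb [ 0.4299 -0.3052]
wRt [ 0.5445 -0.3399]
wRb [ 0.4285 -0.334 ]
bLt [ 0.535  -0.3174]
bRt [ 0.5347 -0.33  ]
bLb [ 0.4424 -0.3115]
bRb [ 0.4414 -0.3238]
[ 0.5522 -0.168   0.062 ]
[ 0.4261 -0.1641  0.062 ]
[ 0.5428 -0.3519  0.062 ]
[ 0.4199 -0.3409  0.062 ]
```

```bash
python3 -m jog '[[[0.03,-0.014,-0.03],-0.055,0.05],[[0.0295,-0.0135,-0.03],0,0.05],[[0,0,-0.04],0,0.05],[[0,0,-0.04],0,0.05],[[0,0,-0.03],0,0.05],[[0,0,-0.015],0,0.05],[[0,0,-0.008],0,0.05],[[0,0,-0.004],0,0.05],[[0,0,0],0,0.05],[[0,0,0],0,0.05]]' 30
python3 - <<'E'
from h import *
C,im=grab('wrist','w2'); print(manip.state()['tcp_pos'])
E
```

```text
clock: 2.4
tcp_pos: [0.4885, -0.321, 0.1093]
tool_rot: [-1.182, 1.248, -1.251]
ft_force: [-0.4, 0.5, 0.9]
width: 0.0501
[ 0.48857998 -0.32092377  0.10935608]
```

View pics/w2.png

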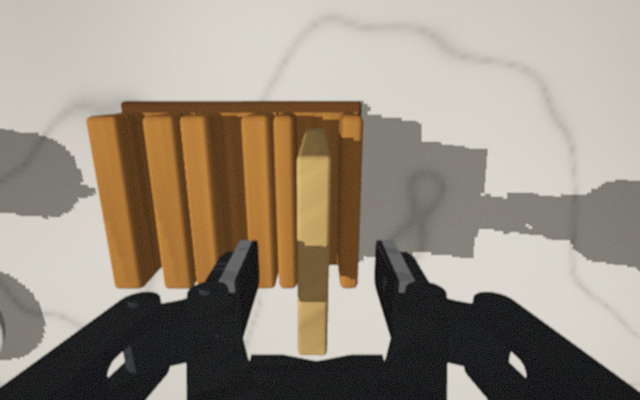

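```bash
python3 -m jog '[[[0,0,-0.002],0,0.005],[[0,0,0],0,0.005],[[0,0,0],0,0.005],[[0,0,0],0,0.005],[[0,0,0],0,0.005],[[0,0,0],0,0.005]]' 30; python3 -m jog '[[[0,0,0.005],0,0.005],[[0,0,0.015],0,0.005],[[0,0,0.02],0,0.005],[[0,0,0.02],0,0.005],[[0,0,0],0,0.005],[[0,0,0],0,0.005]]'
python3 - <<'E'
from h import *
C,im=grab('wrist','w3'); print(manip.state()['tcp_pos'])
E
```

```text
clock: 3.05
tcp_pos: [0.4882, -0.3205, 0.1066]
tool_rot: [-1.183, 1.249, -1.249]
ft_force: [-1.5, 0.4, 4.9]
width: 0.0129
clock: 3.65
tcp_pos: [0.4879, -0.3204, 0.1661]
tool_rot: [-1.183, 1.249, -1.249]
ft_force: [-0.5, 0.1, -0.3]
width: 0.0131
[ 0.48750637 -0.32017217  0.16547615]
```

View pics/w3.png

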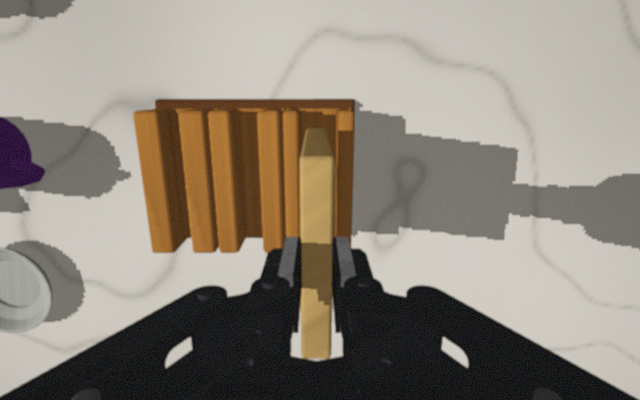

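```bash
python3 - <<'E'
from h import *
C,im=load('w3')
for v in (130,180,225):
    g=im[v-3:v+4,:,2].mean(0).astype(int); d=np.diff(cv2.GaussianBlur(g.astype(np.float32)[None],(5,1),1)[0])
    e=[(u+.5,int(d[u]))for u in range(130,365) if abs(d[u])>6 and abs(d[u])==max(abs(d[u-2:u+3]))]
    print(v,[(u,s,*pt(C,u,v,.062).round(4)[:2]) for u,s in e])
print([pt(C,u,v,.2055).round(4) for u,v in [(301,160),(333,160),(301,350),(331,350)]])
E
```

```text
130 [(157.5, -18, np.float64(0.5377), np.float64(-0.2012)), (178.5, 30, np.float64(0.5368), np.float64(-0.2174)), (202.5, -19, np.float64(0.5358), np.float64(-0.236)), (208.5, 29, np.float64(0.5355), np.float64(-0.2406)), (228.5, -19, np.float64(0.5347), np.float64(-0.2561)), (256.5, 26, np.float64(0.5335), np.float64(-0.2778)), (277.5, -19, np.float64(0.5326), np.float64(-0.294)), (282.5, 29, np.float64(0.5324), np.float64(-0.2979)), (296.5, -18, np.float64(0.5318), np.float64(-0.3087)), (304.5, 10, np.float64(0.5314), np.float64(-0.3149)), (335.5, 17, np.float64(0.5301), np.float64(-0.3389)), (351.5, -9, np.float64(0.5294), np.float64(-0.3513)), (354.5, 7, np.float64(0.5293), np.float64(-0.3536))]
180 [(142.5, -10, np.float64(0.4989), np.float64(-0.1822)), (163.5, -18, np.float64(0.4979), np.float64(-0.199)), (184.5, 26, np.float64(0.497), np.float64(-0.2159)), (206.5, -18, np.float64(0.496), np.float64(-0.2336)), (212.5, 28, np.float64(0.4958), np.float64(-0.2384)), (231.5, -19, np.float64(0.4949), np.float64(-0.2537)), (259.5, 25, np.float64(0.4937), np.float64(-0.2762)), (278.5,
[... 525 characters left out ...]
at64(-0.2316)), (216.5, 26, np.float64(0.4572), np.float64(-0.2366)), (234.5, -18, np.float64(0.4564), np.float64(-0.2516)), (261.5, 23, np.float64(0.4552), np.float64(-0.2741)), (280.5, -19, np.float64(0.4543), np.float64(-0.2899)), (285.5, 28, np.float64(0.454), np.float64(-0.2941)), (296.5, -9, np.float64(0.4535), np.float64(-0.3033)), (299.5, 22, np.float64(0.4534), np.float64(-0.3058)), (330.5, -20, np.float64(0.452), np.float64(-0.3316)), (336.5, -12, np.float64(0.4517), np.float64(-0.3366)), (351.5, 9, np.float64(0.451), np.float64(-0.3491))]
[array([ 0.5336, -0.3182,  0.2055]), array([ 0.533 , -0.3304,  0.2055]), array([ 0.4475, -0.3125,  0.2055]), array([ 0.4467, -0.3259,  0.2055])]
```

```bash
python3 -m jog '[[[0,0.015,0],0,0.005],[[0,0.02,0],0,0.005],[[0,0.016,0],0,0.005],[[0,0.006,0],0,0.005],[[0,0,0],0,0.005],[[0,0,-0.01],0,0.005],[[0,0,-0.006],0,0.005],[[0,0,-0.006],0,0.005],[[0,0,-0.006],0,0.005],[[0,0,0],0,0.005]]'; python3 -m jog '[[[0,0,-0.006],0,0.005],[[0,0,-0.006],0,0.005],[[0,0,-0.006],0,0.005],[[0,0,-0.004],0,0.005],[[0,0,0],0,0.005],[[0,0,0],0,0.005]]'
```

```text
clock: 4.7
tcp_pos: [0.4873, -0.2635, 0.1371]
tool_rot: [-1.184, 1.251, -1.248]
ft_force: [-0.5, -0.2, -0.8]
width: 0.0128
clock: 5.3
tcp_pos: [0.488, -0.2634, 0.1163]
tool_rot: [-1.183, 1.249, -1.249]
ft_force: [-0.9, 0.5, -1.3]
width: 0.0129
```

```bash
python3 -m jog '[[[0,0,-0.003],0,0.005],[[0,0,-0.003],0,0.005],[[0,0,-0.002],0,0.005],[[0,0,-0.001],0,0.005],[[0,0,0],0,0.005],[[0,0,0],0,0.005]]'
```

```text
clock: 5.9
tcp_pos: [0.4881, -0.2634, 0.1073]
tool_rot: [-1.183, 1.249, -1.249]
ft_force: [0.4, 0.0, -1.2]
width: 0.0128
```

```bash
python3 -m jog '[[[0,0,-0.001],0,0.005],[[0,0,0],0,0.005],[[0,0,-0.0005],0,0.005],[[0,0,0],0,0.005]]'
```

```text
clock: 6.3
tcp_pos: [0.4883, -0.2637, 0.1066]
tool_rot: [-1.183, 1.248, -1.25]
ft_force: [-2.1, 0.7, 6.9]
width: 0.0128
```

```bash
python3 -m jog '[[[0,0,0],0,0.035],[[0,0,0],0,0.035],[[0,0,0],0,0.035],[[0,0,0.015],0,0.035],[[0,0,0.03],0,0.035],[[0,0,0.045],0,0.035],[[0,0.02,0.045],0.05,0.035],[[0,0.04,0.035],0.08,0.035],[[0,0.04,0.02],0.08,0.035],[[0,0.04,0],0.08,0.035]]'; python3 -m jog '[[[0.003,0.04,0.01],0.08,0.06],[[0.003,0.04,0.01],0.08,0.06],[[0.003,0.04,0.01],0,0.06],[[0.003,0.04,0],0,0.06],[[0.003,0.04,0],0,0.06],[[0.003,0.04,0],0,0.06],[[0,0.03,0],0,0.06],[[0,0,0],0,0.06],[[0,0,0],0,0.06]]'
python3 - <<'E'
from h import *
C,im=grab('wrist','w4');T,t=grab('top','t4'); print(manip.state()['tcp_pos'])
b=cv2.resize(t[215:280,385:460],(0,0),fx=4,fy=4,interpolation=cv2.INTER_CUBIC)
o=np.zeros((400,640+300,3),np.uint8);o[:,:640]=im;o[:260,640:]=b
cv2.imwrite('pics/c4.png',cv2.resize(o,None,fx=.85,fy=.85,interpolation=cv2.INTER_AREA))
E
```

```text
clock: 7.3
tcp_pos: [0.4895, -0.1247, 0.297]
tool_rot: [-1.31, 1.027, -1.036]
ft_force: [0.9, 0.5, -0.2]
width: 0.0349
clock: 8.2
tcp_pos: [0.5059, 0.1445, 0.3235]
tool_rot: [-1.372, 0.912, -0.912]
ft_force: [0.7, -0.9, -0.4]
width: 0.0602
[0.50622029 0.14286204 0.32359176]
```

View pics/c4.png

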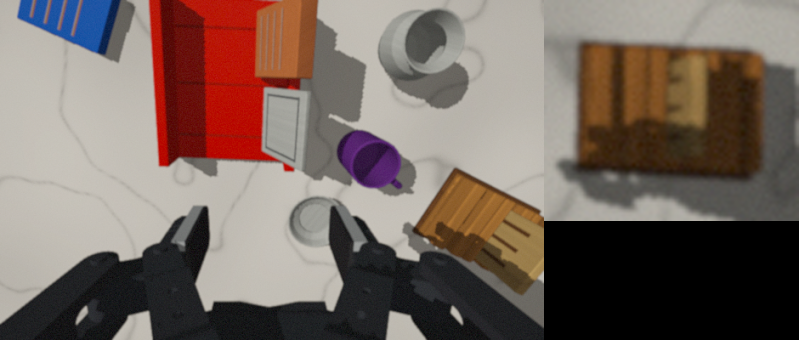

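```bash
python3 - <<'E'
from h import *
C,im=load('w4')
cv2.imwrite('pics/c5.png',cv2.resize(im[0:210,170:390],None,fx=2.8,fy=2.8,interpolation=cv2.INTER_CUBIC))
print(C[3].round(3))
E
```

```text
[[ 0.386  0.888  0.25   0.57 ]
 [-0.922  0.372  0.106  0.17 ]
 [ 0.002 -0.272  0.962  0.497]
 [ 0.     0.     0.     1.   ]]
```

View pics/c5.png

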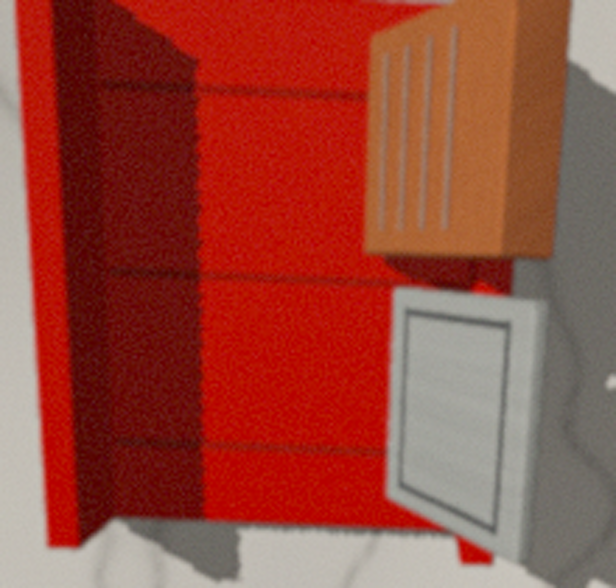

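```bash
python3 - <<'E'
from h import *
C,im=load('w4')
q=lambda a,b,z:pt(C,170+a/2.8-.32,b/2.8-.32,z)
P={}
for n,a,b,z in [('slab+ytop near',502,257,.137),('slab-ytop near',553,258,.127),('slab+ylow near',366,253,.028),('slab+ytop r30',515,30,.137),('slab-ytop r30',570,30,.127),('slab +ylow far',372,40,.028),
 ('pl+y near',522,562,.130),('pl+y far',544,298,.130),('pl+ylow near',387,494,.0214),('pl+ylow far',396,289,.0214),('leg L near out',50,547,.074),('leg L top out',17,5,.074),('leg L near in',80,547,.074),('leg R near out',493,563,.074)]:
    P[n]=q(a,b,z);print(n,P[n].round(4)[:2])
E
```

```text
slab+ytop near [0.5849 0.1411]
slab-ytop near [0.592  0.1233]
slab+ylow near [0.567  0.1899]
slab+ytop r30 [0.652  0.1665]
slab-ytop r30 [0.6615 0.1493]
slab +ylow far [0.6494 0.2205]
pl+y near [0.4847 0.087 ]
pl+y far [0.5781 0.1208]
pl+ylow near [0.4656 0.1381]
pl+ylow far [0.5575 0.1713]
leg L near out [0.3972 0.2703]
leg L top out [0.6003 0.3459]
leg L near in [0.4023 0.258 ]
leg R near out [0.4663 0.086 ]
```

```bash
python3 -m jog '[[[0.03,0.0035,0],-0.04,0.075],[[0.04,0.0045,0],0,0.075],[[0.036,0.004,-0.02],0,0.075],[[0.016,0.0015,-0.035],0,0.075],[[0,0,-0.04],0,0.075],[[0,0,-0.035],0,0.075],[[0,0,-0.02],0,0.075],[[0,0,-0.008],0,0.075],[[0,0,0],0,0.075],[[0,0,0],0,0.075]]'
python3 - <<'E'
from h import *
C,im=grab('wrist','w6'); s=manip.state();print(s['tcp_pos'],C[3][:3,0])
cv2.imwrite('pics/c6.png',im)
E
```

```text
clock: 9.3
tcp_pos: [0.6289, 0.1573, 0.1672]
tool_rot: [-1.355, 0.943, -0.945]
ft_force: [0.2, 0.2, -0.1]
width: 0.0749
[0.62901728 0.15762641 0.1674503 ] [ 0.34693505 -0.93788769  0.00165784]
```

View pics/c6.png

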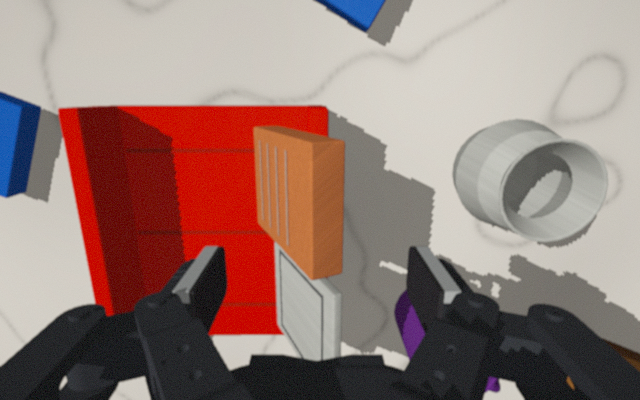

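```bash
python3 - <<'E'
from h import *
C,im=load('w6')
for u,v,z in [(313,279,.137),(311,144,.137),(343,273,.127),(344,143,.127)]: print(pt(C,u,v,z).round(4))
print(px(C,[.629,.157,.112]))
E
```

```text
[0.5868 0.1423 0.137 ]
[0.6675 0.1731 0.137 ]
[0.5926 0.1232 0.127 ]
[0.6737 0.1544 0.127 ]
(np.float64(314.3886945294087), np.float64(200.91977011528965))
```

```bash
python3 -m jog '[[[0,0,-0.02],0,0.075],[[0,0,-0.02],0,0.075],[[0,0,-0.016],0,0.075],[[0,0,-0.008],0,0.075],[[0,0,-0.002],0,0.06],[[0,0,0],0,0.05],[[0,0,0],0,0.05],[[0,0,0],0,0.05]]' 40
python3 -m jog '[[[-0.0015,0.004,0],0,0.05],[[-0.0025,0.006,0],0,0.05],[[-0.0025,0.006,0],0,0.048],[[-0.0025,0.006,0],0,0.045],[[-0.0025,0.006,0],0,0.042],[[-0.0025,0.006,0],0,0.04],[[-0.001,0.006,0],0,0.038],[[0,0,0],0,0.036],[[0,0,0],0,0.034],[[0,0,0],0,0.034]]'
```

```text
clock: 10.15
tcp_pos: [0.6286, 0.1579, 0.1007]
tool_rot: [-1.356, 0.942, -0.944]
ft_force: [-0.0, -0.5, 0.1]
width: 0.05
clock: 11.15
tcp_pos: [0.6154, 0.198, 0.1061]
tool_rot: [-1.352, 0.938, -0.948]
ft_force: [-10.6, -8.1, 45.9]
width: 0.0346
```

```bash
python3 -m jog '[[[0,0,0],0,0.042],[[0,0,0],0,0.046]]'
python3 - <<'E'
from h import *
C,im=grab('wrist','w7');T,t=grab('scene','s7'); print(manip.state()['tcp_pos'],manip.state()['ft_force'])
b=cv2.resize(t[140:270,270:420],(0,0),fx=3,fy=3,interpolation=cv2.INTER_CUBIC)
o=np.zeros((400,400+450,3),np.uint8);o[:,:400]=im[:,120:520];o[:390,400:]=b
cv2.imwrite('pics/c7.png',cv2.resize(o,None,fx=.94,fy=.94,interpolation=cv2.INTER_AREA))
E
```

```text
clock: 11.35
tcp_pos: [0.6147, 0.1975, 0.104]
tool_rot: [-1.354, 0.94, -0.947]
ft_force: [-6.9, -7.9, 30.1]
width: 0.0459
[0.61482536 0.19730533 0.10395509] [-6.97942656 -7.16207469 30.34526596]
```

View pics/c7.png

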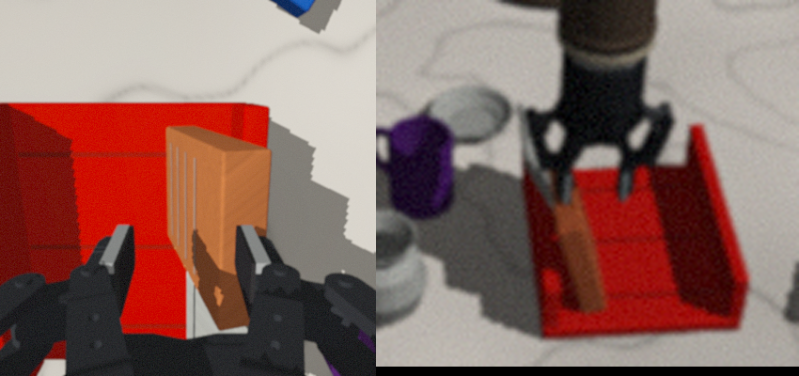

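```bash
python3 - <<'E'
from h import *
C,im=load('w7')
for z in (.13,.14,.15):
  a=[pt(C,u,v,z) for u,v in [(354,349),(356,161),(381,347),(407,161)]]
  print(z,[x[:2].round(4).tolist() for x in a],np.linalg.norm(a[0]-a[1]).round(4),np.linalg.norm(a[2]-a[3]).round(4))
print(px(C,[.615,.1975,.115]), manip.state()['torque'])
E
```

```text
0.13 [[0.573, 0.1607], [0.6603, 0.195], [0.5786, 0.1487], [0.6678, 0.1748]] 0.0938 0.0929
0.14 [[0.5802, 0.1648], [0.6616, 0.1967], [0.5854, 0.1535], [0.6686, 0.1778]] 0.0875 0.0866
0.15 [[0.5873, 0.1688], [0.6629, 0.1984], [0.5922, 0.1584], [0.6693, 0.1809]] 0.0811 0.0803
(np.float64(313.54376262068405), np.float64(238.844410741653)) [-2.26711776  1.1568258  -0.16558215]
```

```bash
python3 -m jog '[[[0,0,0.005],0,0.05],[[0,0,0.01],0,0.06],[[0,0,0.02],0,0.075],[[0,0,0.03],0,0.075],[[0,0,0.02],0,0.075],[[0,0,0],0,0.075]]'
cat > m.py <<'E'
from h import *
def poly(n,name,kind='o',eps=4):
    C,im=grab(n,name); h=cv2.cvtColor(cv2.GaussianBlur(im,(3,3),0),cv2.COLOR_BGR2HSV).astype(int); H,S,V=h[...,0],h[...,1],h[...,2]
    m=((H>=6)&(H<=14)&(S>110)&(V>60)) if kind=='o' else (S<45)&(V>120)
    m=cv2.morphologyEx(m.astype(np.uint8)*255,cv2.MORPH_OPEN,np.ones((3,3)))
    cs=sorted(cv2.findContours(m,0,2)[0],key=cv2.contourArea)[::-1][:3]
    for c in cs: print(n,cv2.contourArea(c),cv2.approxPolyDP(c,eps,True)[:,0].tolist())
    s=manip.state(); print(s['clock'],s['tcp_pos'].round(4),s['ft_force'].round(1),s['width'])
    return C,im,m
E
python3 - <<'E'
from m import *
C,im,m=poly('wrist','w8')
g=im[200:206].mean(0).astype(int); print([(u,*g[u]) for u in range(225,440,4)])
poly('scene','s8','o',2)
E
```

```text
clock: 12.05
tcp_pos: [0.6144, 0.1992, 0.1883]
tool_rot: [-1.352, 0.94, -0.944]
ft_force: [0.2, 0.4, -0.7]
width: 0.075
wrist 12007.5 [[303, 126], [303, 218], [377, 264], [400, 259], [410, 140]]
wrist 15.0 [[629, 339], [633, 343]]
wrist 8.0 [[631, 347], [635, 349]]
12.1 [0.6136 0.1987 0.1864] [-0.3 -0.2 -0.2] 0.07508828995456757
[(225, np.int64(6), np.int64(14), np.int64(113)), (229, np.int64(11), np.int64(17), np.int64(124)), (233, np.int64(0), np.int64(14), np.int64(197)), (237, np.int64(0), np.int64(15), np.int64(197)), (241, np.int64(0), np.int64(11), np.int64(196)), (245, np.int64(1), np.int64(12), np.int64(196)), (249, np.int64(0), np.int64(9), np.int64(196)), (253, np.int64(0), np.int64(19), np.int64(197)), (257, np.int64(0), np.int64(19), np.int64(196)), (261, np.int64(0), np.int64(17), np.int64(197)), (265, np.int64(0), np.int64(14), np.int64(196)), (269, np.int64(0), np.int64(23), np.int64(197)), (273, np.int64(1), np.int64(10), np.int64(196)), (277, np.int64(0), np.int64(8), np.int64(195)), (281, np.int64(0), np.int64(7), np.int64(196)), (285, np.int64(0), np.int64(13), np
[... 1772 characters left out ...]
, np.int64(120)), (429, np.int64(110), np.int64(117), np.int64(120)), (433, np.int64(110), np.int64(116), np.int64(119)), (437, np.int64(110), np.int64(117), np.int64(120))]
scene 13766.0 [[0, 0], [0, 78], [46, 52], [78, 56], [83, 60], [84, 66], [79, 70], [80, 75], [66, 85], [65, 89], [69, 98], [83, 89], [86, 93], [52, 117], [56, 129], [91, 105], [92, 101], [99, 108], [104, 122], [129, 125], [167, 91], [163, 78], [143, 67], [144, 59], [141, 54], [151, 47], [153, 42], [141, 0]]
scene 730.0 [[48, 121], [8, 149], [14, 162], [53, 133]]
scene 682.0 [[324, 202], [325, 226], [344, 249], [349, 248], [351, 244], [347, 225], [332, 204]]
12.15 [0.6129 0.1982 0.1849] [-0.7 -1.  -0.5] 0.07529445033426382
```

```bash
cat >> m.py <<'E'
import math
A=math.radians(20.4); U=np.array([math.cos(A),math.sin(A)]); N=np.array([math.sin(A),-math.cos(A)])
def un(p,o): d=np.array(p[:2])-np.array(o[:2]); return (1e3*d@U).round(1),(1e3*d@N).round(1)
E
python3 - <<'E'
from m import *
C,im=load('w8'); o=[.6136,.1987]
for n,u,v,z in [('lowN',303,218,.028),('lowF',303,126,.028),('topN+',377,264,.137),('topN-',400,259,.127),('topF-',410,140,.127)]: 
    p=pt(C,u,v,z); print(n,p.round(4),un(p,o))
C,im=load('w6'); print([un(pt(C,u,v,z),o) for u,v,z in [(313,279,.137),(343,273,.127),(344,143,.127),(256,208,.028),(254,126,.028)]])
E
```

```text
lowN [0.5645 0.1931 0.028 ] (np.float64(-47.9), np.float64(-11.9))
lowF [0.6496 0.2238 0.028 ] (np.float64(42.5), np.float64(-11.0))
topN+ [0.5879 0.1425 0.137 ] (np.float64(-43.7), np.float64(43.7))
topN- [0.5933 0.1249 0.127 ] (np.float64(-44.7), np.float64(62.1))
topF- [0.6744 0.1537 0.127 ] (np.float64(41.3), np.float64(63.3))
[(np.float64(-44.8), np.float64(43.5)), (np.float64(-46.0), np.float64(63.5)), (np.float64(40.8), np.float64(62.5)), (np.float64(-32.1), np.float64(-10.1)), (np.float64(42.8), np.float64(-8.3))]
```

```bash
python3 -m jog '[[[0.0076,-0.0204,0],0,0.075],[[0.0076,-0.0204,0],0,0.075],[[0,0,0],0,0.075],[[0,0,-0.03],0,0.075],[[0,0,-0.03],0,0.075],[[0,0,-0.016],0,0.075],[[0,0,-0.005],0,0.068],[[0,0,0],0,0.06],[[0,0,0],0,0.06]]' 25
python3 -m jog '[[[-0.0027,0.0072,0],0,0.06],[[-0.0027,0.0072,0],0,0.06],[[-0.0027,0.0072,0],0,0.06],[[-0.0027,0.0072,0],0,0.06],[[-0.0027,0.0072,0],0,0.06]]'
python3 -m jog '[[[-0.0027,0.0072,0],0,0.06],[[-0.0027,0.0072,0],0,0.06],[[-0.0027,0.0072,0],0,0.06],[[0,0,0],0,0.06],[[0,0,0],0,0.06]]'
python3 - <<'E'
from m import *
poly('wrist','w9');poly('scene','s9','o',2)
E
```

```text
clock: 13.05
tcp_pos: [0.6286, 0.1575, 0.1045]
tool_rot: [-1.356, 0.943, -0.943]
ft_force: [0.2, -0.9, 1.3]
width: 0.0602
clock: 13.55
tcp_pos: [0.6144, 0.1939, 0.1039]
tool_rot: [-1.357, 0.943, -0.943]
ft_force: [0.6, 0.6, -0.5]
width: 0.0601
clock: 14.05
tcp_pos: [0.6066, 0.2145, 0.1037]
tool_rot: [-1.357, 0.943, -0.943]
ft_force: [0.3, -1.0, 0.9]
width: 0.0597
wrist 21664.5 [[321, 133], [321, 251], [392, 303], [386, 279], [395, 165], [394, 241], [406, 241], [447, 285], [476, 303], [497, 158], [349, 131]]
14.1 [0.6068 0.2141 0.1037] [ 0.5 -0.4  1.2] 0.06050124307363681
scene 13766.5 [[0, 0], [0, 78], [46, 52], [79, 56], [83, 60], [84, 66], [79, 70], [80, 75], [65, 86], [69, 98], [83, 89], [86, 93], [52, 117], [56, 129], [92, 102], [99, 107], [99, 115], [104, 122], [129, 125], [167, 91], [163, 78], [143, 67], [144, 59], [141, 54], [153, 45], [141, 0]]
scene 727.0 [[48, 121], [8, 149], [14, 162], [53, 133]]
scene 646.0 [[61, 90], [23, 114], [28, 127], [65, 102]]
14.15 [0.6069 0.2138 0.1037] [ 0.3  0.3 -0.1] 0.06042385481984193
```

```bash
python3 - <<'E'
from h import *
_,w9=load('w9');_,s9=load('s9');_,w8=load('w8');_,s8=load('s8')
f=lambda t:cv2.resize(t[140:265,290:420],(400,300),interpolation=cv2.INTER_CUBIC)
g=lambda t:cv2.resize(t[50:350,160:560],(400,300))
cv2.imwrite('pics/c9.png',np.vstack([np.hstack([g(w9),f(s9)]),np.hstack([g(w8),f(s8)])]))
E
```

```text
(no output)
```

View pics/c9.png

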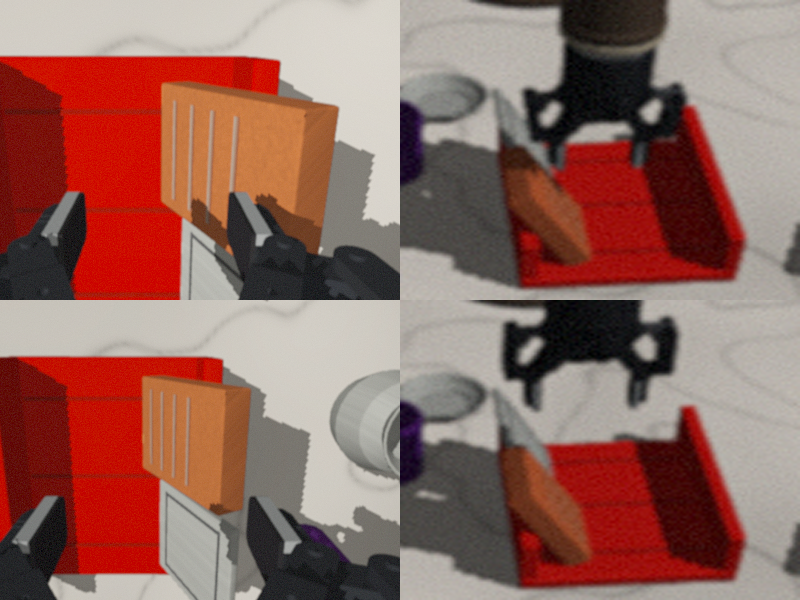

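```bash
python3 - <<'E'
from m import *
C,im=load('w9'); o=[.6068,.2141]; print(C[3][:3,3])
for u,v,z in [(321,251,.028),(321,133,.028),(497,158,.127),(497,158,.137),(465,150,.137),(463,150,.145)]: print(u,v,z,un(pt(C,u,v,z),o))
for n in (12,30,35,40,45): print(n,px(C,[*(np.array(o)+n*1e-3*N),.105]))
for n in (0,20,35,45,70): print('top',n,px(C,[*(np.array(o)+n*1e-3*N+.043*U),.127]))
E
```

```text
[0.67198973 0.23738258 0.2772935 ]
321 251 0.028 (np.float64(-46.5), np.float64(4.8))
321 133 0.028 (np.float64(43.1), np.float64(4.5))
497 158 0.127 (np.float64(42.8), np.float64(78.6))
497 158 0.137 (np.float64(44.5), np.float64(73.4))
465 150 0.137 (np.float64(47.8), np.float64(60.3))
463 150 0.145 (np.float64(49.0), np.float64(56.1))
12 (np.float64(337.207683634476), np.float64(232.03893094925763))
30 (np.float64(371.7298734704372), np.float64(232.00162572911998))
35 (np.float64(381.3177006510595), np.float64(231.99126497259456))
40 (np.float64(390.90480190037886), np.float64(231.98090500052194))
45 (np.float64(400.49117730083685), np.float64(231.97054581281296))
top 0 (np.float64(313.7444500990073), np.float64(157.66211788904553))
top 20 (np.float64(360.40868298739264), np.float64(157.62539782269715))
top 35 (np.float64(395.3955765984559), np.float64(157.59786664999376))
top 45 (np.float64(418.71480263417686), np.float64(157.57951676027685))
top 70 (np.float64(476.9940824073905), np.float64(157.53365681814245))
```

```bash
python3 - <<'E'
from m import *
C=load('s9')[0]; o=np.array([.6068,.2141])
for n in (-30,30,37):
  for z in (.095,.105,.12,.14): print(n,z,np.round(px(C,[*(o+n*1e-3*N),z]),1))
print('slab rear top far/near end', [np.round(px(C,[*(np.array([.6136,.1987])+61e-3*N+k*U),.127]),1) for k in (.045,-.045)])
print('slab lower +y', [np.round(px(C,[*(np.array([.6136,.1987])-12e-3*N+k*U),.028]),1) for k in (.045,-.045)])
E
python3 - <<'E'
from m import *
C,im=load('w9')
g=cv2.cvtColor(im,6)
d=(g<75).astype(np.uint8); 
for r in (236,240,244,250,258): 
  print(r,np.flatnonzero(np.diff(d[r,200:480].astype(int)))+200)
E
```

```text
-30 0.095 [362.6 220. ]
-30 0.105 [362.9 217.4]
-30 0.12 [363.4 213.4]
-30 0.14 [364.  207.9]
30 0.095 [341.1 221. ]
30 0.105 [341.3 218.4]
30 0.12 [341.5 214.4]
30 0.14 [341.9 209. ]
37 0.095 [338.6 221.2]
37 0.105 [338.7 218.5]
37 0.12 [339.  214.5]
37 0.14 [339.3 209.1]
slab rear top far/near end [array([325.8, 225.2]), array([322.6, 202.6])]
slab lower +y [array([351. , 249.4]), array([346.7, 226.8])]
236 [232 233 234 235 245 247 251 253 256 257 258 259 262 263 264 265 266 267
 270 271 275 279 280 281 289 290 296 297 301 302 304 305 306 307 309 310
 319]
240 [226 239 243 244 246 247 250 251 253 255 256 257 258 259 264 265 266 267
 273 274 277 278 279 280 283 284 285 286 288 289 290 291 299 300 302 303
 304 305 318]
244 [223 238 246 247 250 251 252 254 259 260 266 267 270 271 274 275 276 277
 285 287 295 296 298 300 310 311 314 315 319 388 394]
250 [220 235 247 248 252 253 289 290 291 292 296 297 312 313 317 318 319 352
 354 388 397 416 435]
258 [215 230 247 248 251 252 257 258 263 264 277 278 283 284 292 293 298 299
 306 308 319 320 326 352 365 387 401 416 441]
```

```bash
python3 -m jog '[[[-0.01,0.0267,0.01],0,0.03],[[-0.01,0.0267,0],0,0.03],[[0,0,0],0,0.03],[[0,0,-0.02],0,0.03],[[0,0,-0.025],0,0.03],[[0,0,-0.02],0,0.03],[[0,0,-0.01],0,0.03],[[0,0,0],0,0.03],[[0,0,0],0,0.03]]'
python3 -m jog '[[[0,0,-0.005],0,0.03],[[0,0,-0.005],0,0.03],[[0,0,0],0,0.03]]'
python3 -m jog '[[[0,0,-0.004],0,0.03],[[0,0,0],0,0.03]]'
python3 -m jog '[[[0,0,-0.004],0,0.03],[[0,0,0],0,0.03]]'
```

```text
clock: 15.05
tcp_pos: [0.5872, 0.2679, 0.0394]
tool_rot: [-1.356, 0.943, -0.944]
ft_force: [0.5, 0.2, 0.5]
width: 0.0299
clock: 15.35
tcp_pos: [0.5864, 0.2677, 0.0284]
tool_rot: [-1.357, 0.944, -0.943]
ft_force: [-0.3, -0.1, -0.1]
width: 0.0301
clock: 15.55
tcp_pos: [0.5864, 0.2677, 0.0243]
tool_rot: [-1.357, 0.944, -0.943]
ft_force: [-0.4, -0.5, -0.3]
width: 0.03
clock: 15.75
tcp_pos: [0.5863, 0.2677, 0.0202]
tool_rot: [-1.357, 0.944, -0.943]
ft_force: [-0.4, 0.5, 0.5]
width: 0.0299
```

```bash
python3 -m jog '[[[0,0,-0.003],0,0.03],[[0,0,0],0,0.03]]'
python3 -m jog '[[[0,0,-0.003],0,0.03],[[0,0,0],0,0.03]]'
python3 - <<'E'
from m import *
C,im,_=poly('wrist','w10');
g=cv2.cvtColor(im,6)
print(C[3][:3,3])
for r in range(225,262,4): print(r,g[r,270:370:2].tolist())
E
```

```text
clock: 15.95
tcp_pos: [0.5864, 0.2677, 0.0173]
tool_rot: [-1.357, 0.944, -0.943]
ft_force: [-0.1, 0.9, -0.0]
width: 0.0299
clock: 16.15
tcp_pos: [0.5864, 0.2677, 0.0144]
tool_rot: [-1.357, 0.944, -0.943]
ft_force: [-0.4, -0.3, -0.7]
width: 0.0299
wrist 30526.5 [[452, 153], [437, 288], [466, 288], [478, 188], [484, 182], [473, 292], [507, 312], [526, 195], [531, 193], [536, 201], [515, 317], [558, 345], [587, 212], [599, 211], [568, 350], [625, 387], [639, 343], [639, 172], [487, 149]]
wrist 160.5 [[472, 343], [471, 350], [492, 364]]
wrist 3.0 [[638, 391]]
16.2 [0.5865 0.2678 0.0145] [-0.3 -0.8 -0.3] 0.030313693773851926
[0.65187628 0.29061473 0.18789274]
225 [52, 44, 54, 57, 47, 51, 47, 48, 49, 54, 68, 78, 64, 63, 69, 77, 67, 64, 77, 66, 77, 63, 69, 65, 79, 74, 66, 73, 63, 70, 63, 75, 70, 64, 65, 73, 68, 78, 75, 75, 70, 74, 63, 64, 75, 67, 64, 72, 63, 75]
229 [52, 56, 58, 59, 53, 55, 41, 50, 65, 53, 50, 44, 71, 63, 70, 77, 79, 76, 74, 70, 66, 72, 69, 64, 66, 76, 68, 80, 70, 63, 73, 65, 74, 69, 77, 79, 66, 71, 72, 68, 63, 72, 71, 69, 71, 71, 77, 63, 63, 75]
233 [49, 50, 37, 50, 45, 46
[... 962 characters left out ...]
, 40, 51, 49, 56, 52, 64, 65, 52, 44, 33, 58, 130, 138, 139, 136, 137]
253 [141, 123, 52, 31, 15, 24, 42, 53, 51, 50, 73, 68, 81, 63, 66, 75, 65, 70, 71, 80, 65, 63, 65, 79, 60, 50, 51, 53, 55, 50, 55, 49, 60, 53, 55, 44, 44, 53, 46, 55, 49, 50, 43, 47, 38, 94, 141, 140, 141, 141]
257 [137, 84, 38, 29, 23, 27, 40, 52, 43, 49, 49, 52, 58, 80, 75, 76, 72, 74, 72, 65, 63, 68, 63, 64, 58, 46, 46, 44, 46, 43, 43, 63, 48, 40, 51, 46, 61, 52, 44, 50, 54, 44, 37, 53, 42, 48, 129, 139, 138, 139]
261 [118, 42, 35, 24, 27, 18, 45, 44, 45, 58, 55, 63, 68, 77, 63, 78, 64, 63, 70, 72, 70, 74, 73, 64, 71, 64, 55, 41, 57, 51, 51, 51, 48, 50, 48, 46, 49, 50, 59, 49, 47, 47, 44, 40, 37, 35, 87, 136, 138, 139]
```

```bash
python3 -m jog '[[[0,0,-0.008],0,0.03],[[0,0,-0.008],0,0.03],[[0,0,0],0,0.03]]'
python3 -m jog '[[[0,0,-0.006],0,0.03],[[0,0,0],0,0.03]]'
python3 -m jog '[[[0,0,-0.005],0,0.03],[[0,0,0],0,0.03]]'
python3 -m jog '[[[0,0,-0.004],0,0.03],[[0,0,0],0,0.03]]'
```

```text
clock: 16.5
tcp_pos: [0.5857, 0.2673, -0.0029]
tool_rot: [-1.359, 0.944, -0.943]
ft_force: [0.7, -0.2, 0.0]
width: 0.0302
clock: 16.7
tcp_pos: [0.5862, 0.2676, -0.0081]
tool_rot: [-1.358, 0.944, -0.943]
ft_force: [-0.7, 0.2, -0.4]
width: 0.0299
clock: 16.9
tcp_pos: [0.5863, 0.2677, -0.0129]
tool_rot: [-1.357, 0.944, -0.943]
ft_force: [0.4, -0.2, 0.2]
width: 0.03
clock: 17.1
tcp_pos: [0.5867, 0.2679, -0.0134]
tool_rot: [-1.356, 0.942, -0.944]
ft_force: [-9.8, -5.8, 28.2]
width: 0.0298
```

```bash
python3 -m jog '[[[0,0,0.02],0,0.03],[[0,0,0.045],0,0.03],[[0,0,0.05],0,0.05],[[0.006,-0.0154,0.045],0,0.075],[[0.012,-0.0315,0.007],0,0.075],[[0.012,-0.0317,0],0,0.075],[[0.012,-0.0318,0],0,0.075],[[0,0,0],0,0.075],[[0,0,0],0,0.075]]'
python3 -m jog '[[[0,0,-0.02],0,0.075],[[0,0,-0.02],0,0.075],[[0,0,-0.02],0,0.075],[[0,0,-0.016],0,0.075],[[0,0,-0.01],0,0.068],[[0,0,0],0,0.06],[[0,0,0],0,0.06]]' 25
python3 -m jog '[[[-0.0027,0.0072,0],0,0.06],[[-0.0027,0.0072,0],0,0.06],[[-0.0027,0.0072,0],0,0.06],[[-0.0027,0.0072,0],0,0.06],[[0,0,0],0,0.06]]'
```

```text
clock: 18.0
tcp_pos: [0.6289, 0.1564, 0.1507]
tool_rot: [-1.356, 0.945, -0.945]
ft_force: [0.4, 0.5, 0.6]
width: 0.0749
clock: 18.7
tcp_pos: [0.6287, 0.1584, 0.0653]
tool_rot: [-1.356, 0.942, -0.943]
ft_force: [-0.3, 0.2, 0.4]
width: 0.0599
clock: 19.2
tcp_pos: [0.617, 0.1887, 0.065]
tool_rot: [-1.357, 0.942, -0.941]
ft_force: [-0.2, 1.5, -0.1]
width: 0.0599
```

```bash
python3 -m jog '[[[-0.0027,0.0072,0],0,0.06],[[-0.0027,0.0072,0],0,0.06],[[-0.0027,0.0072,0],0,0.06],[[-0.0015,0.004,0],0,0.06],[[0,0,0],0,0.06]]'
python3 - <<'E'
from m import *
C,im,m=poly('wrist','w11'); o=[.6136,.1987]
for u,v in [(x,y) for x,y in cv2.approxPolyDP(max(cv2.findContours(m,0,2)[0],key=cv2.contourArea),5,True)[:,0]]: print(u,v,un(pt(C,u,v,.138),o),un(pt(C,u,v,.02),o))
E
```

```text
clock: 19.7
tcp_pos: [0.6078, 0.2131, 0.0648]
tool_rot: [-1.357, 0.942, -0.942]
ft_force: [0.1, -0.9, -0.1]
width: 0.0602
wrist 20452.0 [[349, 139], [313, 139], [239, 188], [251, 354], [312, 360], [330, 356], [348, 272]]
19.75 [0.608  0.2123 0.0647] [-0.2  0.2 -0.9] 0.060035940428199416
349 139 (np.float64(56.6), np.float64(-4.9)) (np.float64(42.3), np.float64(6.0))
313 139 (np.float64(56.6), np.float64(-15.1)) (np.float64(42.2), np.float64(-16.1))
239 188 (np.float64(42.3), np.float64(-36.8)) (np.float64(11.1), np.float64(-63.3))
251 354 (np.float64(-15.6), np.float64(-36.1)) (np.float64(-114.8), np.float64(-61.9))
330 356 (np.float64(-16.4), np.float64(-9.5)) (np.float64(-116.6), np.float64(-3.9))
348 272 (np.float64(15.0), np.float64(-4.1)) (np.float64(-48.2), np.float64(7.7))
```

```bash
python3 -m jog '[[[0.001,-0.0025,0],0,0.05],[[0.001,-0.0025,0],0,0.042],[[0.001,-0.0025,0],0,0.036],[[0,0,0],0,0.03],[[0,0,0],0,0.02],[[0,0,0],0,0.01],[[0,0,0],0,0.01],[[0,0,0],0,0.01]]' 40
```

```text
clock: 20.55
tcp_pos: [0.6115, 0.204, 0.0648]
tool_rot: [-1.357, 0.943, -0.944]
ft_force: [1.4, -3.0, 1.2]
width: 0.0236
```

```bash
python3 - <<'E'
from m import *
C,im,m=poly('wrist','w12'); o=[.6136,.1987]
for u,v in [(x,y) for x,y in cv2.approxPolyDP(max(cv2.findContours(m,0,2)[0],key=cv2.contourArea),4,True)[:,0]]: print(u,v,un(pt(C,u,v,.138),o),un(pt(C,u,v,.02),o))
E
```

```text
wrist 15351.5 [[302, 138], [276, 191], [282, 353], [321, 360], [349, 354], [356, 191], [334, 139]]
20.6 [0.6115 0.204  0.0649] [ 0.9 -2.3  1.5] 0.02365022987518989
302 138 (np.float64(57.2), np.float64(-8.2)) (np.float64(43.2), np.float64(-12.8))
276 191 (np.float64(41.7), np.float64(-16.1)) (np.float64(9.6), np.float64(-29.8))
282 353 (np.float64(-14.9), np.float64(-15.9)) (np.float64(-113.6), np.float64(-29.3))
321 360 (np.float64(-17.8), np.float64(-2.7)) (np.float64(-119.8), np.float64(-0.7))
349 354 (np.float64(-15.4), np.float64(6.8)) (np.float64(-114.6), np.float64(19.8))
356 191 (np.float64(41.7), np.float64(7.5)) (np.float64(9.5), np.float64(21.3))
334 139 (np.float64(56.9), np.float64(0.8)) (np.float64(42.6), np.float64(6.9))
```

```bash
python3 -m jog '[[[0,0,0.01],0,0.01],[[0,0,0.03],0,0.01],[[0,0,0.04],0,0.01],[[0,0,0.04],0,0.01],[[-0.003,-0.012,0.012],-0.02,0.01],[[-0.006,-0.025,0],-0.05,0.01],[[-0.009,-0.038,0],-0.05,0.01],[[-0.01,-0.04,0],-0.05,0.01],[[-0.01,-0.042,0],-0.05,0.01],[[-0.01,-0.042,0],-0.05,0.01]]' 60
python3 -m jog '[[[-0.01,-0.042,0],-0.05,0.01],[[-0.01,-0.042,0],-0.05,0.01],[[-0.01,-0.042,0],-0.036,0.01],[[-0.01,-0.042,0],0,0.01],[[-0.01,-0.042,0],0,0.01],[[-0.01,-0.042,0],0,0.01],[[-0.008,-0.035,0],0,0.01],[[-0.006,-0.025,0],0,0.01],[[-0.001,-0.008,0],0,0.01],[[0,0,0],0,0.01]]'
python3 -m jog '[[[0,0,0],0,0.01],[[0,0,0],0,0.01]]'
python3 - <<'E'
from m import *
C,im=grab('wrist','w13'); s=manip.state(); print(s['tcp_pos'].round(4),s['width'],C[3][:3,0].round(3))
for v in (120,150,180):
    g=im[v-2:v+3,:,2].mean(0); d=np.diff(cv2.GaussianBlur(g.astype(np.float32)[None],(5,1),1)[0])
    print(v,[(u,int(d[u]),*pt(C,u+.5,v,.062).round(4)[:2].tolist()) for u in range(100,480) if abs(d[u])>6 and abs(d[u])==max(abs(d[u-2:u+3]))])
E
```

```text
clock: 21.6
tcp_pos: [0.5608, 0.0031, 0.195]
tool_rot: [-1.25, 1.15, -1.147]
ft_force: [1.2, -0.4, -6.2]
width: 0.0237
clock: 22.6
tcp_pos: [0.4862, -0.3158, 0.1952]
tool_rot: [-1.184, 1.251, -1.247]
ft_force: [0.7, 0.5, -6.8]
width: 0.0236
clock: 22.8
tcp_pos: [0.4885, -0.3126, 0.1963]
tool_rot: [-1.185, 1.245, -1.243]
ft_force: [-0.5, 1.2, -6.7]
width: 0.0233
[ 0.4886 -0.3129  0.1965] 0.023623769400250624 [-0.049 -0.999 -0.   ]
120 [(181, -19, 0.5426, -0.2013), (200, 27, 0.5418, -0.2175), (222, -20, 0.5409, -0.2363), (227, 30, 0.5407, -0.2405), (246, -19, 0.5399, -0.2567), (271, 26, 0.5389, -0.278), (290, -21, 0.5381, -0.2942), (295, 27, 0.5379, -0.2985), (308, -19, 0.5373, -0.3095), (342, 17, 0.5359, -0.3385), (357, -17, 0.5353, -0.3513), (406, 25, 0.5333, -0.393)]
150 [(141, 18, 0.5188, -0.1625), (164, -9, 0.5178, -0.1826), (184, -19, 0.5169, -0.2), (203, 25, 0.5161, -0.2166), (224, -20, 0.5152, -0.2349), (228, 35, 0.5151, -0.2384), (248, -23, 0.5142, -0.2558), (262, -7, 0.5136, -0.268), (269, 7, 0.5133, -0.2741), (293, 8, 0.5123, -0.2951), (353, 19, 0.5098, -0.3474), (357, -15, 0.5096, -0.3508), (405, 25, 0.5076, -0.3927), (438, -27, 0.5062, -0.4214)]
180 [(134, 16, 0.4924, -0.1514), (168, -11, 0.4909, -0.1817), (187, -18, 0.4901, -0.1987), (205, 27, 0.4893, -0.2148), (226, -19, 0.4884, -0.2335), (230, 32, 0.4882, -0.2371), (249, -22, 0.4874, -0.254), (265, -9, 0.4867, -0.2683), (270, 9, 0.4865, -0.2728), (280, 12, 0.486, -0.2817), (284, -7, 0.4859, -0.2852), (351, 18, 0.483, -0.345), (355, -15, 0.4828, -0.3486), (402, 25, 0.4808, -0.3905), (434, -27, 0.4794, -0.4191)]
```

```bash
python3 -m jog '[[[0,-0.004,0],0,0.01],[[0,-0.0038,-0.01],0,0.01],[[0,0,-0.025],0,0.01],[[0,0,-0.025],0,0.01],[[0,0,-0.015],0,0.01],[[0,0,-0.006],0,0.01],[[0,0,-0.004],0,0.01],[[0,0,-0.004],0,0.01],[[0,0,-0.004],0,0.01],[[0,0,0],0,0.01]]'
python3 -m jog '[[[0,0,-0.005],0,0.01],[[0,0,-0.005],0,0.01],[[0,0,0],0,0.01]]'
```

```text
clock: 23.85
tcp_pos: [0.4882, -0.3225, 0.1037]
tool_rot: [-1.185, 1.246, -1.246]
ft_force: [-1.0, -0.2, -6.0]
width: 0.0233
clock: 24.15
tcp_pos: [0.4877, -0.3222, 0.093]
tool_rot: [-1.185, 1.247, -1.245]
ft_force: [-0.3, -0.1, -6.8]
width: 0.0234
```

```bash
python3 -m jog '[[[0,0.001,-0.005],0,0.01],[[0,0,-0.005],0,0.01],[[0,0,-0.004],0,0.01],[[0,0,-0.003],0,0.01],[[0,0,0],0,0.01],[[0,0,-0.002],0,0.01],[[0,0,0],0,0.01]]'
python3 -m jog '[[[0,0,-0.001],0,0.01],[[0,0,0],0,0.01]]'
```

```text
clock: 24.85
tcp_pos: [0.4882, -0.3214, 0.0746]
tool_rot: [-1.185, 1.246, -1.246]
ft_force: [-0.1, -0.0, -6.5]
width: 0.0233
clock: 25.05
tcp_pos: [0.4882, -0.3214, 0.0737]
tool_rot: [-1.185, 1.246, -1.246]
ft_force: [-0.5, 0.2, -6.5]
width: 0.0231
```

```bash
python3 -m jog '[[[0,0,-0.0015],0,0.01],[[0,0,0],0,0.01]]'
python3 -m jog '[[[0,0,-0.001],0,0.01],[[0,0,0],0,0.01]]'
python3 -m jog '[[[0,0,-0.001],0,0.01],[[0,0,0],0,0.01]]'
```

```text
clock: 25.25
tcp_pos: [0.4881, -0.3214, 0.0721]
tool_rot: [-1.185, 1.246, -1.246]
ft_force: [0.6, -0.4, -6.6]
width: 0.0232
clock: 25.45
tcp_pos: [0.4881, -0.3214, 0.0711]
tool_rot: [-1.185, 1.246, -1.246]
ft_force: [0.9, 0.9, -6.3]
width: 0.0234
clock: 25.65
tcp_pos: [0.4883, -0.3215, 0.0708]
tool_rot: [-1.185, 1.246, -1.247]
ft_force: [-1.7, 1.5, 1.5]
width: 0.0233
```

```bash
python3 -m jog '[[[0,0,0],0,0.036],[[0,0,0],0,0.036],[[0,0,0.01],0,0.036],[[0,0,0.03],0,0.036],[[0,0,0.045],0,0.036],[[0,0.01,0.045],0,0.036],[[0.002,0.03,0.03],0.03,0.036],[[0.004,0.04,0.02],0.05,0.04],[[0.004,0.042,0],0.05,0.06],[[0.004,0.042,0],0.05,0.075]]'
python3 -m jog '[[[0.004,0.042,0],0.05,0.075],[[0.004,0.042,0],0.05,0.075],[[0.004,0.042,0],0.05,0.075],[[0.004,0.042,0],0.05,0.075],[[0.004,0.042,0],0.026,0.075],[[0.004,0.042,0],0,0.075],[[0.003,0.038,0],0,0.075],[[0.002,0.016,0],0,0.075],[[0,0,0],0,0.075],[[0,0,0],0,0.075]]'
python3 - <<'E'
from m import *
C,im=grab('wrist','w14'); T,t=grab('top','t14'); s=manip.state(); print(s['tcp_pos'].round(4),s['width'],C[3][:3,0].round(3))
p0=np.array([.514,.148])
for k in (-.03,0,.03):
  r=[]
  for n in range(-20,70,3):
    u,v=px(C,[*(p0+k*U+n*1e-3*N),.018+max(0,min(n+7,58))/1e3*2.14*.95]); 
    r.append((n,int(u),int(v),*im[int(v)-1:int(v)+2,int(u)-1:int(u)+2].mean((0,1)).astype(int).tolist()))
  print(k,r)
E
```

```text
clock: 26.65
tcp_pos: [0.5029, -0.1561, 0.2523]
tool_rot: [-1.267, 1.109, -1.114]
ft_force: [0.4, -0.1, -0.0]
width: 0.0675
clock: 27.65
tcp_pos: [0.5313, 0.1482, 0.2507]
tool_rot: [-1.357, 0.942, -0.944]
ft_force: [0.2, -0.3, -0.5]
width: 0.0747
[0.5315 0.1471 0.2506] 0.07487748157864323 [ 0.348 -0.937  0.002]
-0.03 [(-20, 293, 194, 3, 22, 164), (-17, 295, 194, 9, 23, 165), (-14, 298, 194, 2, 16, 164), (-11, 300, 194, 8, 20, 164), (-8, 303, 194, 111, 117, 168), (-5, 305, 195, 161, 168, 169), (-2, 307, 197, 147, 153, 153), (1, 310, 198, 153, 161, 161), (4, 313, 200, 162, 169, 169), (7, 315, 201, 162, 169, 169), (10, 318, 203, 162, 169, 168), (13, 321, 205, 161, 169, 169), (16, 324, 206, 161, 168, 168), (19, 327, 208, 162, 169, 169), (22, 330, 210, 163, 170, 169), (25, 333, 212, 162, 169, 168), (28, 336, 214, 162, 169, 169), (31, 340, 216, 164, 170, 170), (34, 343, 218, 164, 171, 170), (37, 347, 220, 133, 137, 137), (40, 351, 222, 164, 171, 170), (43, 354, 225, 165, 171, 172), (46, 358, 227, 157, 163, 163), (49, 363, 230, 112, 118, 119), (52, 367, 231, 111, 117, 122), (55, 370, 231, 1
[... 1279 characters left out ...]
 146, 165, 171, 171), (4, 312, 147, 167, 174, 174), (7, 315, 148, 168, 175, 174), (10, 318, 149, 168, 175, 174), (13, 321, 149, 169, 175, 175), (16, 324, 150, 169, 175, 176), (19, 327, 151, 168, 175, 175), (22, 330, 152, 168, 175, 174), (25, 334, 153, 169, 175, 175), (28, 337, 154, 169, 174, 176), (31, 341, 155, 169, 175, 175), (34, 344, 156, 168, 175, 175), (37, 348, 158, 146, 152, 151), (40, 352, 159, 164, 170, 170), (43, 356, 160, 169, 175, 175), (46, 361, 161, 158, 164, 164), (49, 365, 163, 121, 127, 127), (52, 370, 163, 107, 114, 118), (55, 373, 163, 107, 114, 118), (58, 377, 163, 100, 106, 109), (61, 380, 163, 97, 102, 105), (64, 384, 163, 107, 114, 117), (67, 388, 163, 109, 116, 119)]
```

```bash
python3 -m jog '[[[-0.0015,-0.0165,-0.02],0,0.06],[[-0.002,-0.02,-0.04],0,0.06],[[0,0,-0.04],0,0.06],[[0,0,-0.02],0,0.06],[[0,0,-0.02],0,0.06],[[0,0,-0.02],0,0.06],[[0,0,-0.015],0,0.06],[[0,0,-0.01],0,0.05],[[0,0,0],0,0.042],[[0,0,0],0,0.04]]' 25
python3 -m jog '[[[0,0,0],0,0.04],[[-0.0025,0.0067,0],0,0.04],[[-0.0025,0.0067,0],0,0.04],[[-0.0025,0.0067,0],0,0.04],[[-0.0025,0.0067,0],0,0.04],[[-0.0025,0.0067,0],0,0.036],[[-0.0025,0.0067,0],0,0.032],[[-0.0025,0.0067,0],0,0.028],[[0,0,0],0,0.026],[[0,0,0],0,0.026]]'
```

```text
clock: 28.75
tcp_pos: [0.5281, 0.1117, 0.0658]
tool_rot: [-1.356, 0.943, -0.944]
ft_force: [0.1, -0.4, -0.2]
width: 0.0401
clock: 29.75
tcp_pos: [0.5102, 0.1591, 0.0652]
tool_rot: [-1.357, 0.943, -0.943]
ft_force: [0.2, -0.1, 0.6]
width: 0.0259
```

```bash
python3 -m jog '[[[0.001,-0.0028,0],0,0.02],[[0.001,-0.0028,0],0,0.014],[[0,0,0],0,0.01],[[0,0,0],0,0.003],[[0,0,0],0,0.003],[[0,0,0],0,0.003]]' 40
python3 - <<'E'
from m import *
C,im=grab('wrist','w15'); s=manip.state(); o=s['tcp_pos'];print(o,s['width'])
g=im.astype(int).mean(2)
for r in (135,150,170,190,210,230): print(r,[(u,im[r,u].tolist()) for u in range(288,346,3)])
c=[(v,im[v,316].astype(int).tolist()) for v in range(100,200,4)]; print(c)
for v in (130,140,150,160,170,180,190,200): print(v,un(pt(C,316,v,.138),o),un(pt(C,316,v,.018),o))
E
```

```text
clock: 30.35
tcp_pos: [0.5122, 0.1531, 0.0652]
tool_rot: [-1.357, 0.943, -0.944]
ft_force: [0.1, -1.1, -0.6]
width: 0.0074
[0.51222842 0.15319242 0.06519482] 0.0070295168989389905
135 [(288, [0, 21, 210]), (291, [0, 24, 210]), (294, [0, 10, 208]), (297, [0, 20, 210]), (300, [0, 19, 209]), (303, [0, 32, 212]), (306, [0, 14, 210]), (309, [127, 135, 186]), (312, [143, 148, 148]), (315, [133, 141, 142]), (318, [129, 136, 137]), (321, [109, 117, 113]), (324, [36, 43, 127]), (327, [24, 27, 128]), (330, [12, 20, 139]), (333, [0, 0, 209]), (336, [0, 27, 211]), (339, [0, 18, 209]), (342, [0, 20, 211]), (345, [0, 14, 211])]
150 [(288, [0, 18, 211]), (291, [0, 16, 211]), (294, [0, 14, 211]), (297, [0, 16, 210]), (300, [0, 9, 209]), (303, [0, 2, 210]), (306, [110, 118, 197]), (309, [153, 162, 157]), (312, [136, 142, 145]), (315, [133, 140, 136]), (318, [131, 138, 139]), (321, [127, 133, 134]), (324, [110, 114, 113]), (327, [26, 32, 122]), (330, [15, 18, 126]), (333, [10, 16, 127]), (336, [7, 12, 127]), (339, [13, 15, 127]), (342, [14, 26, 127]), (345, [5, 18, 125])]
170 [(288, [0, 6, 209]), (291
[... 2264 characters left out ...]
184, [180, 189, 187]), (188, [181, 189, 188]), (192, [181, 188, 188]), (196, [176, 184, 184])]
130 (np.float64(59.5), np.float64(1.5)) (np.float64(47.9), np.float64(1.5))
140 (np.float64(56.7), np.float64(1.5)) (np.float64(41.8), np.float64(1.5))
150 (np.float64(53.9), np.float64(1.5)) (np.float64(35.6), np.float64(1.5))
160 (np.float64(51.0), np.float64(1.5)) (np.float64(29.2), np.float64(1.5))
170 (np.float64(48.1), np.float64(1.5)) (np.float64(22.8), np.float64(1.5))
180 (np.float64(45.1), np.float64(1.5)) (np.float64(16.3), np.float64(1.5))
190 (np.float64(42.0), np.float64(1.5)) (np.float64(9.6), np.float64(1.5))
200 (np.float64(39.0), np.float64(1.4)) (np.float64(2.9), np.float64(1.5))
```

```bash
python3 -m jog '[[[0,0,0.01],0,0.003],[[0,0,0.03],0,0.003],[[0,0,0.04],0,0.003],[[0,0,0.04],0,0.003],[[-0.001,-0.01,0.01],-0.02,0.003],[[-0.001,-0.025,0],-0.05,0.003],[[-0.002,-0.035,0],-0.05,0.003],[[-0.002,-0.04,0],-0.05,0.003],[[-0.002,-0.04,0],-0.05,0.003],[[-0.002,-0.04,0],-0.05,0.003]]' 50
python3 -m jog '[[[-0.002,-0.04,0],-0.05,0.003],[[-0.002,-0.04,0],-0.05,0.003],[[-0.002,-0.038,0],-0.036,0.003],[[-0.002,-0.03,0],0,0.003],[[-0.001,-0.015,0],0,0.003],[[0,-0.005,0],0,0.003],[[0,0,0],0,0.003],[[0,0,0],0,0.003],[[0,0,0],0,0.003]]'
python3 - <<'E'
from m import *
C,im=grab('wrist','w16'); s=manip.state(); print(s['tcp_pos'].round(4),s['width'],C[3][:3,0].round(3))
for v in (110,120,135,150):
    g=im[v-2:v+3,:,2].mean(0); d=np.diff(cv2.GaussianBlur(g.astype(np.float32)[None],(5,1),1)[0])
    print(v,[(u,int(d[u]),*pt(C,u+.5,v,.062).round(4)[:2].tolist()) for u in range(250,520) if abs(d[u])>6 and abs(d[u])==max(abs(d[u-2:u+3]))])
E
```

```text
clock: 31.4
tcp_pos: [0.5011, -0.0383, 0.1949]
tool_rot: [-1.248, 1.148, -1.147]
ft_force: [0.3, -0.2, -2.8]
width: 0.0072
clock: 32.3
tcp_pos: [0.4936, -0.2028, 0.1953]
tool_rot: [-1.186, 1.245, -1.244]
ft_force: [0.7, -0.4, -2.9]
width: 0.0073
[ 0.4935 -0.2031  0.1953] 0.007393216796767519 [-0.048 -0.999  0.   ]
110 [(286, -13, 0.5517, -0.1817), (309, -14, 0.5507, -0.2011), (315, -7, 0.5505, -0.2061), (328, 11, 0.5499, -0.2171), (350, -11, 0.549, -0.2356), (356, 15, 0.5488, -0.2407), (375, -11, 0.548, -0.2567), (389, 9, 0.5475, -0.2685), (419, -15, 0.5462, -0.2938), (422, 13, 0.5461, -0.2963), (437, -10, 0.5455, -0.309), (446, 10, 0.5451, -0.3166)]
120 [(286, -7, 0.5434, -0.1811), (310, -20, 0.5424, -0.2015), (328, 27, 0.5417, -0.2168), (351, -22, 0.5407, -0.2363), (355, 29, 0.5406, -0.2397), (374, -22, 0.5398, -0.2558), (394, 23, 0.539, -0.2728), (400, 6, 0.5387, -0.2779), (419, -22, 0.5379, -0.2941), (422, 23, 0.5378, -0.2966), (437, -20, 0.5372, -0.3093), (458, 17, 0.5363, -0.3272), (467, 6, 0.536, -0.3348), (474, 6, 0.5357, -0.3408), (486, -14, 0.5352, -0.351), (513, 25, 0.5341, -0.3739)]
135 [(286, -6, 0.5308, -0.1802), (289, 6, 0.5306, -0.1828), (309, -14, 0.5298, -0.2), (328, 28, 0.529, -0.2163), (350, -22, 0.5281, -0.2352), (354, 27, 0.5279, -0.2386), (373, -20, 0.5272, -0.2549), (377, 22, 0.527, -0.2584), (384, -24, 0.5267, -0.2644), (389, 13, 0.5265, -0.2687), (395, 8, 0.5262, -0.2738), (420, -9, 0.5252, -0.2953), (443, 12, 0.5243, -0.3151), (452, 10, 0.5239, -0.3228)]
150 [(287, -12, 0.5178, -0.1802), (307, -12, 0.517, -0.1975), (327, 25, 0.5161, -0.2149), (350, -22, 0.5152, -0.2349), (354, 28, 0.515, -0.2384), (373, -23, 0.5142, -0.2549), (383, -9, 0.5138, -0.2636), (474, 15, 0.51, -0.3426), (483, 10, 0.5096, -0.3504)]
```

```bash
python3 -m jog '[[[0,-0.002,-0.01],0,0.003],[[0,0,-0.025],0,0.003],[[0,0,-0.025],0,0.003],[[0,0,-0.015],0,0.003],[[0,0,-0.006],0,0.003],[[0,0,-0.003],0,0.003],[[0,0,-0.003],0,0.003],[[0,0,-0.003],0,0.003],[[0,0,0],0,0.003]]'
python3 -m jog '[[[0,0,-0.004],0,0.003],[[0,0,-0.004],0,0.003],[[0,0,0],0,0.003]]'
```

```text
clock: 33.25
tcp_pos: [0.4934, -0.2067, 0.1054]
tool_rot: [-1.185, 1.246, -1.246]
ft_force: [-0.3, 1.7, -2.2]
width: 0.0075
clock: 33.55
tcp_pos: [0.4928, -0.2065, 0.0967]
tool_rot: [-1.185, 1.247, -1.246]
ft_force: [-0.0, 0.6, -3.6]
width: 0.0075
```

```bash
python3 -m jog '[[[0,0.001,-0.004],0,0.003],[[0,0,-0.005],0,0.003],[[0,0,-0.005],0,0.003],[[0,0,-0.004],0,0.003],[[0,0,-0.003],0,0.003],[[0,0,0],0,0.003]]'
python3 -m jog '[[[0,0,-0.002],0,0.003],[[0,0,0],0,0.003],[[0,0,-0.001],0,0.003],[[0,0,0],0,0.003]]'
```

```text
clock: 34.15
tcp_pos: [0.4929, -0.2056, 0.0757]
tool_rot: [-1.185, 1.247, -1.246]
ft_force: [0.7, 0.3, -2.7]
width: 0.0077
clock: 34.55
tcp_pos: [0.4932, -0.2056, 0.0733]
tool_rot: [-1.185, 1.246, -1.246]
ft_force: [0.0, -0.4, -2.2]
width: 0.0075
```

```bash
python3 -m jog '[[[0,0,-0.0015],0,0.003],[[0,0,0],0,0.003]]'
python3 -m jog '[[[0,0,-0.0008],0,0.003],[[0,0,0],0,0.003]]'
python3 -m jog '[[[0,0,-0.0008],0,0.003],[[0,0,0],0,0.003]]'
```

```text
clock: 34.75
tcp_pos: [0.4931, -0.2056, 0.0716]
tool_rot: [-1.185, 1.246, -1.246]
ft_force: [0.5, -0.5, -2.7]
width: 0.0079
clock: 34.95
tcp_pos: [0.4933, -0.2057, 0.0712]
tool_rot: [-1.185, 1.246, -1.246]
ft_force: [-1.1, -0.0, 1.3]
width: 0.0074
clock: 35.15
tcp_pos: [0.4934, -0.2057, 0.0712]
tool_rot: [-1.185, 1.246, -1.247]
ft_force: [-4.7, 2.8, 11.1]
width: 0.0074
```

```bash
python3 -m jog '[[[0,0,0.0008],0,0.02],[[0,0,0],0,0.024],[[0,0,0],0,0.024],[[0,0,0.01],0,0.024],[[0,0,0.03],0,0.024],[[0,0,0.045],0,0.024],[[0,-0.01,0.045],0,0.024],[[-0.015,-0.025,0.04],0,0.024],[[-0.025,-0.025,0.03],0,0.024],[[-0.025,0,0.02],0,0.024]]'
python3 -m jog '[[[0,0,0],0,0.024],[[0,0,0],0,0.024],[[0,0,0],0,0.024]]'
python3 - <<'E'
from m import *
C,im=grab('wrist','w17'); T,t=grab('top','t17'); S,sc=grab('scene','s17'); s=manip.state(); print(s['clock'],s['tcp_pos'].round(4))
# expected tops at z=.144: sample colours; profile across at several x
for x in (.53,.49,.455):
  r=[]
  for i in range(-30,150,2):
    p=np.array([x+.0029-.05*i/1e3+0*x, -.2055-.0015-.05*(x-.493)-i/1e3]); u,v=px(C,[*p,.144]); 
    if 0<=int(u)<640 and 0<=int(v)<400: r.append((i,*im[int(v)-1:int(v)+2,int(u)].mean(0).astype(int).tolist()))
  print(x,r)
E
```

```text
clock: 36.15
tcp_pos: [0.4274, -0.2693, 0.294]
tool_rot: [-1.183, 1.246, -1.252]
ft_force: [-0.1, -0.5, 0.5]
width: 0.024
clock: 36.45
tcp_pos: [0.4286, -0.2648, 0.2903]
tool_rot: [-1.186, 1.246, -1.244]
ft_force: [0.4, 0.0, -0.4]
width: 0.0241
36.6 [ 0.4286 -0.2649  0.29  ]
0.53 [(-30, 154, 162, 167), (-28, 154, 162, 166), (-26, 152, 161, 165), (-24, 152, 160, 164), (-22, 150, 158, 162), (-20, 147, 154, 159), (-18, 143, 152, 155), (-16, 141, 149, 153), (-14, 136, 144, 148), (-12, 139, 146, 150), (-10, 141, 148, 150), (-8, 105, 127, 152), (-6, 42, 101, 154), (-4, 62, 105, 148), (-2, 157, 163, 163), (0, 149, 156, 154), (2, 135, 143, 142), (4, 80, 85, 83), (6, 63, 66, 66), (8, 66, 70, 69), (10, 66, 70, 69), (12, 62, 67, 64), (14, 65, 65, 66), (16, 59, 64, 67), (18, 49, 60, 70), (20, 36, 71, 109), (22, 36, 80, 124), (24, 36, 76, 119), (26, 34, 77, 120), (28, 30, 77, 118), (30, 38, 84, 128), (32, 40, 97, 145), (34, 33, 86, 132), (36, 24, 46, 70), (38, 32, 76, 118), (40, 47, 103, 154), (42, 46, 101, 151), (44, 41, 99, 149), (46, 44, 101, 151), (48, 49, 102, 155), (50, 39, 90, 138), (52, 8
[... 3765 characters left out ...]
), (78, 18, 50, 81), (80, 25, 55, 81), (82, 14, 42, 64), (84, 20, 44, 70), (86, 17, 46, 77), (88, 20, 46, 77), (90, 21, 49, 75), (92, 18, 48, 76), (94, 23, 48, 76), (96, 19, 47, 77), (98, 23, 45, 81), (100, 41, 75, 137), (102, 45, 84, 148), (104, 43, 85, 148), (106, 56, 102, 172), (108, 47, 91, 160), (110, 49, 91, 159), (112, 47, 89, 158), (114, 47, 90, 158), (116, 42, 90, 158), (118, 44, 89, 157), (120, 48, 91, 159), (122, 48, 90, 159), (124, 49, 92, 158), (126, 42, 86, 152), (128, 64, 76, 107), (130, 96, 101, 103), (132, 93, 100, 102), (134, 95, 102, 105), (136, 92, 100, 101), (138, 89, 94, 97), (140, 86, 88, 93), (142, 83, 88, 92), (144, 87, 91, 95), (146, 91, 97, 100), (148, 87, 94, 98)]
```

```bash
python3 - <<'E'
from m import *
C,im=load('w17')
for name,i,off in (('plate',0,8.5),('board',57.5,13),('slab',116.5,20)):
  b=np.array([.493-.05*i/1e3,-.207-i/1e3])
  for z,j,lab in ((.144,0,'top'),(.062,off if name!='slab' else -20,'block')):
    q=b+np.array([-.05,-1])*j/1e3
    a=np.array([im[int(v),int(u)].astype(float) for u,v in [px(C,[q[0]+s/1e3,q[1]-.05*s/1e3,z]) for s in range(-85,86)]])
    d=np.abs(np.diff(cv2.GaussianBlur(a,(1,5),1),axis=0)).sum(1)
    print(name,lab,[(k-85,int(d[k])) for k in range(2,168) if d[k]>25 and d[k]==max(d[k-2:k+3])])
# bystanders moved? compare top pictures
a,b=load('top0' if False else 't4')[1],load('t17')[1]
a=cv2.imread('pics/top0.png'); D=cv2.absdiff(a,b).max(2)
for n,(x,y) in dict(lota=(346,188),mug=(350,238),dish=(347,277)).items(): print(n,D[y-14:y+15,x-14:x+15].mean().round(1),np.percentile(D[y-14:y+15,x-14:x+15],95))
E
```

```text
plate top [(-51, 30), (82, 182)]
plate block [(-60, 90), (-51, 29), (55, 33), (59, 112)]
board top [(-50, 53), (44, 74), (48, 117), (82, 191)]
board block [(-60, 117), (43, 37), (59, 91)]
slab top [(-46, 84), (44, 25), (48, 123), (82, 179)]
slab block [(-61, 79), (38, 37), (59, 93)]
lota 7.5 12.0
mug 25.8 93.0
dish 8.0 12.0
```

```bash
python3 - <<'E'
from m import *
for a in ('top0','t4','t14','t17','scene0','s9','s17'):
    im=cv2.imread(f'pics/{a}.png'); h=cv2.cvtColor(im,40); m=((h[...,0]>125)&(h[...,0]<150)&(h[...,1]>100)&(h[...,2]>35)).astype(np.uint8)
    n,l,s,c=cv2.connectedComponentsWithStats(m); k=1+s[1:,4].argmax(); print(a,s[k],c[k].round(1))
E
```

```text
top0 [339 227  30  21 371] [350.4 237.2]
t4 [339 227  29  21 368] [350.4 237.1]
t14 [339 227  29  20 364] [350.5 237. ]
t17 [340 227  29  20 353] [350.9 237. ]
scene0 [269 181  29  36 572] [285.9 198.5]
s9 [271 181  26  36 517] [285.2 197.4]
s17 [269 181  28  36 589] [286.  198.5]
```

```bash
python3 -c "
from bench import manip
print(manip.hand_in(), manip.state()['clock'])"
```

```text
the job is handed in; nothing more can be done
the job is handed in; nothing more can be done
```

All three pieces are standing in their own slots and the job is handed in at about 37 s on the clock. I moved the board first to free the widest slot, then the slab, then the plate. Each was lowered until light floor contact, released, and the arm was backed off.

**Last checks, measured from the wrist picture:**
- **Plate:** in the narrow slot, standing at the expected height and within about 1 mm of centred along it.
- **Board:** in the middle slot, at the expected height and about 3 mm off centre.
- **Slab:** in the widest slot, at the expected height and about 1 mm off centre.
- **Bystanders:** the lota, mug and dish had not moved. The mug's picture area changed, but its outline stayed within half a pixel, so I took that for a shadow.

**What went wrong or disagreed:**
- **Fingertip height:** the real fingertips sat about 35 mm higher than the reported tool position implies. I only confirmed this by touching the stool seat, at about 28 N.
- **First tries at the slab:** because of that offset, the first try pressed on the slab's top with about 46 N of measured force, above the 40 N limit for the arm or gripper body. I think only the fingertips touched it. The second try passed over the slab without touching it. The slab returned to its original lean, and the third try gripped it.
- **Board grip:** the same offset meant I held the board by only about its top 9 mm, but it still went in without side force.
- **Camera against arm:** the wrist camera read about 1.5 mm off sideways from the arm, and I corrected for that when placing the slab and plate. The board was aligned camera to camera.

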